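Lock the funnel over the dish and scoop in the check balls

TASK

Swing the funnel fully home over the glass dish by its red peg, and lock the arm there with the red-knobbed pin, pushed fully down through both holes. Then, with the blue scoop, bring every orange check ball from the grey tray through the funnel into the dish - the balls must not be touched by the gripper - and put the scoop back upright on the black mat. Leave the dish and the brass weight, mug and jar where they are.

Things in the scene. Friction and masses are not known exactly. Their poses are not given: they have to be found in the camera images.
- scoop: Blue enamel scoop, 190 mm long, 0.2 kg, standing flat on the mat. Origin: centre of the bowl's underside; +x to its open front lip, z up. Bowl x -50 to 50, y -48 to 48 mm, floor 2 mm thick, lip at x = 50; side walls 3 mm thick, 35 mm high, rear wall 44 mm. Handle: level flat-sided bar from x = -54 to -140, 18 mm wide (y), 22 mm high, its centre line 75 mm above the underside.
- mat: Black rubber pan mat fixed to the bench, 220 mm (x) by 130 mm (y), 3 mm thick; origin at the centre of its underside. The scoop starts on it and goes back onto it.
- tray: Grey open tray fixed to the bench, 290 (x) by 120 (y) by 45 mm high, walls and floor 5 mm thick, inside 280 by 110 mm. Origin: centre of its underside. Its +x end is a 45 degree ramp from the floor at x = 100 to the rim at x = 140 mm; the other walls are upright. At the start the 110 mm next to the -x end wall are free of balls: room to set the scoop in and push it to the ramp.
- stand: Fixed funnel stand; origin on the bench where the centre of the funnel belongs (centre of the dish). Its 24 mm post stands at y = +170 mm; a bracket plate 40 mm wide with the lock hole runs from the post towards the origin, its top 105 mm above the bench, 8 mm thick.
- swing (a joint): Hinge of the yellow swing arm that carries the funnel, rad. 0 = fully home against its stop, funnel over the dish and both lock holes in line; grows counter-clockwise seen from above, up to 1.1. Stays where it is left (friction about 0.12 N m).
- swing_hinge (a point): Point on the arm's vertical hinge axis, at the top of the stand's post, 115 mm above the bench.
- swing_handle (a point): Red upright peg on the swing arm, 18 mm diameter, from 115 to 162 mm above the bench; this point lies on its axis at 140 mm. It stands 115 mm from the funnel's axis, 36 mm outside the rim. This point's frame turns with the arm: the funnel lies in its +x direction, and from hinge to funnel is its -y direction.
- swing_hole (a point): Centre of the 16 mm lock hole in the swing arm, at the top face of the arm plate (115 mm above the bench, 8 mm thick), 55 mm from the hinge axis.
- lock_hole (a point): Centre of the 16 mm lock hole in the stand's fixed bracket, at its top face 105 mm above the bench, 2 mm below the arm plate. In line with swing_hole when the arm is home.
- funnel_mouth (a point): Centre of the mouth of the clear acrylic funnel, at its rim, 150 mm above the bench. Mouth 150 mm inside, 158 mm outside diameter; it narrows to a 66 mm throat that ends 75 mm above the bench.
- dish: Loose square glass dish, 150 by 150 mm, 45 mm high, walls and floor 5 mm, 0.5 kg, standing under the funnel's home place. Origin: centre of its underside, z up, sides along x and y.
- pin: Loose lock pin with a red knob, 81 mm long, 0.06 kg. Origin at the tip's end, z runs up to the knob. Steel shank 12 mm diameter, 45 mm long with a 6 mm tapered tip; knob a cylinder 24 mm diameter and 36 mm high above it. It stands upright in the parking block, the knob resting on the block's top; fully in, the knob rests on the arm plate.
- block: Wooden parking block for the pin, fixed, 60 by 60 by 50 mm high with a 15 mm hole through its middle; origin at the centre of its underside.
- weight: Brass ring weight, 56 mm diameter, 35 mm high, a bystander.
- mug: White mug, 76 mm diameter, 90 mm high, a bystander.
- jar: Amber jar, 60 mm diameter, 100 mm high, a bystander.
- ball0: Orange check ball, 28 mm diameter, 20 g; origin at its centre. Five to eight of the eight balls are there, all in the tray at the start.
- ball1: Orange check ball, 28 mm diameter, 20 g; origin at its centre. Five to eight of the eight balls are there, all in the tray at the start.
- ball2: Orange check ball, 28 mm diameter, 20 g; origin at its centre. Five to eight of the eight balls are there, all in the tray at the start.
- ball3: Orange check ball, 28 mm diameter, 20 g; origin at its centre. Five to eight of the eight balls are there, all in the tray at the start.
- ball4: Orange check ball, 28 mm diameter, 20 g; origin at its centre. Five to eight of the eight balls are there, all in the tray at the start.
- ball5: Orange check ball, 28 mm diameter, 20 g; origin at its centre. Five to eight of the eight balls are there, all in the tray at the start.
- ball6: Orange check ball, 28 mm diameter, 20 g; origin at its centre. Five to eight of the eight balls are there, all in the tray at the start.
- ball7: Orange check ball, 28 mm diameter, 20 g; origin at its centre. Five to eight of the eight balls are there, all in the tray at the start.
There are look-alikes about, which are no part of the job. Several things look just like the scoop: the one meant starts farthest to the robot's left.

How it is judged:
By the outcome, as a careful person would: the job done as asked, in the order asked, and still so for the second after the job is handed in, with the robot touching nothing.
Of ball0, ball1, ball2, ball3, ball4, ball5, ball6, ball7 only 5 to 8 are there at a start; the rules pass over those that are not, and their reading is None.
At some moment in a run one of scoop may be knocked a few centimetres aside while the robot is not near it.
It also fails if it takes over 210 s, if anything falls off the work surface, if the arm or the gripper's body presses on something with over 40 N, if the wrist force passes 120 N, or if a joint passes its speed limit or range.

ROBOT

A 6-joint arm with a two-finger parallel gripper is mounted at the origin on the work surface. World frame = base frame: x ahead of the robot, y to its left, z up, the work surface at z = 0. Lengths are in m, angles in rad, forces in N, time in s.
With the tool pointing down it reaches from about 0.35 to 0.975 m from the base axis. Payload 17.4 kg.
Tool frame: the origin (TCP) lies between the finger pads; the fingertips stand 14 mm ahead of it and the grasp point (between the pads) lies 5 mm behind it; x points along the fingers, y is the direction in which the jaws open and shut, and the axes are right-handed (so a half turn about x gives the same grasp; the last joint's range is limited). The gripper opens to 85 mm and grips with 20 to 120 N. Pads are 22 mm wide; open, the fingers measure 114 mm over their backs; the gripper's body (76 mm by 85 mm) begins 54 mm behind the grasp point. The pads swing forward as they close: fully open they stand 13 mm farther back than shut.
Start: joints at [1.085, 0.116, 1.442, -0, 1.584, -0.038], TCP at [0.292, 0.608, 0.245] pointing down, gripper open.
Joint ranges: [-2.83, 2.83], [-0.83, 2.19], [0.07, 2.5], [-1.14, 4.28], [0.01, 3], [-2.97, 2.97]. Speed limits (rad/s): [1.89, 1.89, 2.22, 3.14, 3.14, 3.14].

INTERFACE

Orientations are given as a unit quaternion [x, y, z, w].
In Python, from rig import ctrl gives the robot as it stands.
- The arm moves only by the tool apply_moves, never from a script. Its argument "motion" is a list that holds one entry, the list of rows, each a list of 7 numbers: the shift along the tool's x, y, z in m, then the turn, a rotation vector about the tool's x, y, z in degrees, then the gripper command: -1 is shut, 1 is fully open, values between are in proportion. In form: [[[dx, dy, dz, wx, wy, wz, fingers], ...]]. A call has 1 to 5 rows; each row is the pose to reach, as a shift and turn from the pose commanded when the call began, along the tool's axes at that moment; what a row does not reach only later rows make up. A row lasts 1/10 s, in which the tool goes at most 50 mm and 8.59 degrees, less where a joint would pass 70% of its speed; a pose out of reach is approached as far as the arm can. A call with a gripper value outside its range is refused whole. The fingers move at their own pace and stop on an object; "grip_force" is the grip in N (left out, the last holds). Time passes only in rows, so rows that repeat a pose let the fingers close. It gives the time, the measured TCP pose, the force and the opening at its end, in the units of the state.
- ctrl.state(): the state, without advancing time (a new reading comes with each control period).
- ctrl.capture(name): name is "side" or "top"; returns a dict with "image" (480x640x3 uint8, red, green, blue), "fx", "fy", "cx", "cy" (pixels), "R" (3x3) and "t" (3): a world point X has camera coordinates R X + t. Camera axes: x right, y down, z forward; pixel columns grow to the right and rows downward; lengths in m; the calibration is good to about 2 mm. A picture is of the moment at which its call begins. There is no depth.
- ctrl.finish_job(): hands the job in, once; it reports no verdict.
The state is a dict: "t": time; "joint_pos": joint angles; "joint_velocities": joint speeds; "joint_efforts": joint torques, N m; "eef_pos": TCP position; "orientation": TCP orientation; "ft_force": force on the tool from outside, world axes, zero at the start; "ft_torque": the same for the moment, N m; "opening": finger opening in m.
Only numpy, scipy, OpenCV 4.12 (cv2) and the standard library are available. Lean on these libraries where they do the work, as an engineer would, in place of code of your own. Each camera call takes 0.05 s, during which the arm holds its last target.

## Working session

There is one attempt and no reset: what is moved stays moved. The work goes in short steps, Python scripts to look and compute and a tool call to move; the robot and the scene stay as the last step left them, time stands still between calls to the robot, and variables do not carry over. Pictures are saved under pics/ and viewed, and the job is handed in when it is done.

Besides the shell and the picture viewer there is one more tool, called after "Emit:" in YAML: its name, and indented under it one key for each argument. apply_moves: Moves the arm, as the interface text tells. Its arguments: {"type":"object","properties":{"motion":{"type":"array"},"grip_force":{"type":"number"}},"required":["motion"]}

```bash
mkdir -p pics && ls && python3 - <<'E'
from rig import ctrl
import cv2
print(ctrl.state())
for n in ("side","top"):
    c=ctrl.capture(n)
    cv2.imwrite(f"pics/{n}0.png",c["image"][:,:,::-1])
    print(n,{k:(v.round(4).tolist() if hasattr(v,'round') and k in 'Rt' else v) for k,v in c.items() if k!="image"})
E
```

```text
pics
{'t': 0.0, 'joint_pos': array([ 1.08520975e+00,  1.16469152e-01,  1.44225568e+00, -9.43388795e-06,
        1.58402506e+00, -3.78214406e-02]), 'joint_velocities': array([ 0.00153524, -0.00044714,  0.0007849 ,  0.00028427,  0.00210491,
        0.00040202]), 'joint_efforts': array([ 4.13884976e-03, -7.31961107e+01, -6.32516956e+01,  2.64356631e-04,
        6.06759859e-03, -3.58686316e-05]), 'eef_pos': array([0.29218207, 0.60828598, 0.24457947]), 'orientation': array([ 0.15659363,  0.68956189, -0.15738579,  0.68935662]), 'ft_force': array([-1.19886691,  0.24464026, -0.63381856]), 'ft_torque': array([0.04128475, 0.00587483, 0.02086054]), 'opening': 0.08551349178534992}
side {'fx': 484.649190816686, 'fy': 484.649190816686, 'cx': 321.5900353259013, 'cy': 237.3807095620356, 'R': [[0.9303, -0.3665, 0.0112], [-0.2077, -0.5519, -0.8076], [0.3022, 0.749, -0.5896]], 't': [-0.4967, 0.166, 1.1258]}
top {'fx': 615.873907526763, 'fy': 615.873907526763, 'cx': 327.5808169678866, 'cy': 236.69980637984878, 'R': [[-0.0156, -0.9999, -0.0037], [-0.9966, 0.0159, -0.0807], [0.0808, 0.0024, -0.9967]], 't': [-0.0565, 0.5226, 1.4462]}
```

View pics/top0.png

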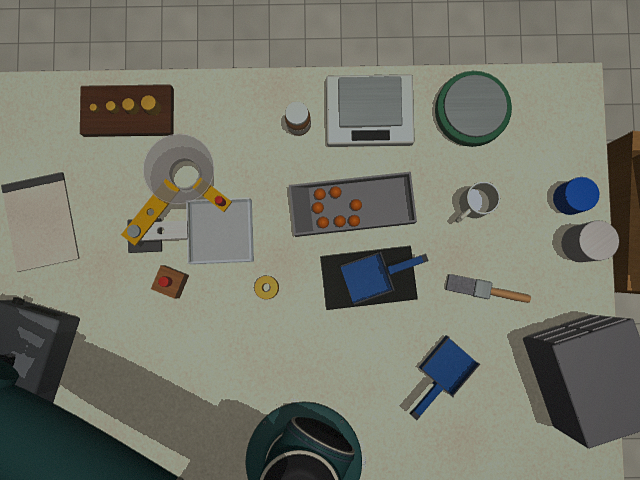

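View pics/side0.png

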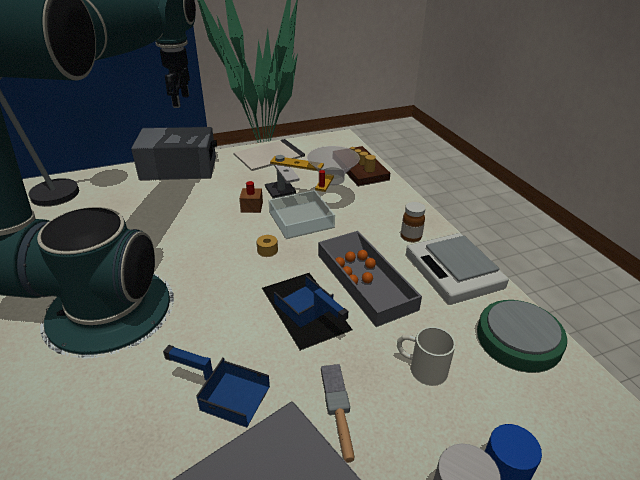

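Top view shows 7 balls at about (314-356, 192-222), in the tray with its ramp at the left end. The target scoop is on the mat at (367,275) with its handle to the right, and the look-alike is at (445,370). The red peg is at (221,201), the pin at (165,282) and the hinge at about (133,232). Next I'll measure them.

```bash
cat > h.py <<'E'
from rig import ctrl
import cv2, numpy as np
from scipy.spatial.transform import Rotation as Ro
def cap(n,save=None):
    c=ctrl.capture(n)
    c['R']=np.array(c['R']);c['t']=np.array(c['t'])
    if save: cv2.imwrite(f"pics/{save}.png",c["image"][:,:,::-1])
    return c
def ray(c,u,v):
    d=np.array([(u-c['cx'])/c['fx'],(v-c['cy'])/c['fy'],1.]);return -c['R'].T@c['t'],c['R'].T@d
def onz(c,uv,z):
    o,d=ray(c,*uv);s=(z-o[2])/d[2];return o+s*d
def proj(c,X):
    p=c['R']@np.asarray(X,float)+c['t'];return np.array([c['fx']*p[0]/p[2]+c['cx'],c['fy']*p[1]/p[2]+c['cy']])
def tri(c1,u1,c2,u2):
    A=[];b=[]
    for c,u in((c1,u1),(c2,u2)):
        o,d=ray(c,*u);d/=np.linalg.norm(d);P=np.eye(3)-np.outer(d,d);A.append(P);b.append(P@o)
    A=np.vstack(A);b=np.hstack(b);x=np.linalg.lstsq(A,b,rcond=None)[0];return x,np.linalg.norm(A@x-b)
def blobs(c,lo,hi,amin=15,roi=None):
    hsv=cv2.cvtColor(c['image'],cv2.COLOR_RGB2HSV);m=cv2.inRange(hsv,np.array(lo),np.array(hi))
    if roi: 
        k=np.zeros_like(m);x0,y0,x1,y1=roi;k[y0:y1,x0:x1]=255;m&=k
    n,l,s,ce=cv2.connectedComponentsWithStats(m)
    return [(ce[i],s[i]) for i in range(1,n) if s[i][4]>=amin],m
def delta(p,q=None,st=None):
    "shift in tool axes (m), rotvec deg in tool axes from current pose to target (p world, q Rotation)"
    st=st or ctrl.state();R0=Ro.from_quat(st['orientation'])
    d=R0.inv().apply(np.asarray(p)-st['eef_pos']);r=(R0.inv()*q).as_rotvec(degrees=True) if q is not None else np.zeros(3)
    print('t',round(st['t'],2),'pos',st['eef_pos'].round(4),'F',np.round(st['ft_force'],1),'open',round(st['opening'],4));print('d',d.round(4),'r',r.round(2))
def down(yaw,pitch=0):
    """tool x down, tool y (jaws) horizontal at world yaw(deg)."""
    y=np.array([np.cos(np.radians(yaw)),np.sin(np.radians(yaw)),0]);x=np.array([0,0,-1.]);z=np.cross(x,y)
    return Ro.from_matrix(np.c_[x,y,z])
E
python3 - <<'E'
from h import *
st=ctrl.state();print(Ro.from_quat(st['orientation']).as_matrix().round(3))
t=cap('top');s=cap('side')
for n,c in(('top',t),('side',s)):
    for nm,lo,hi in(('red',(0,150,90),(5,255,255)),('red2',(174,150,90),(180,255,255)),('orange',(6,150,100),(16,255,255)),('yellow',(18,140,100),(32,255,255)),('blue',(105,120,40),(125,255,255))):
        for ce,s_ in blobs(c,lo,hi)[0]: print(n,nm,ce.round(1),s_)
for n,c,(x0,y0,x1,y1),f in(('zt1',t,(110,120,280,310),4),('zt2',t,(280,160,440,320),4),('zs1',s,(220,130,420,250),4)):
    cv2.imwrite(f'pics/{n}.png',cv2.resize(c['image'][y0:y1,x0:x1,::-1],None,fx=3.7,fy=3.1 if n=='zt1' else 3.7) if 0 else cv2.resize(c['image'][y0:y1,x0:x1,::-1],None,fx=3,fy=3,interpolation=cv2.INTER_CUBIC))
E
```

```text
[[-0.     0.433  0.901]
 [-0.001  0.901 -0.433]
 [-1.    -0.001 -0.   ]]
top red [218.4 199.4] [215 196   8   8  45]
top red [163.1 281.3] [158 277  11  10  79]
top orange [636.2 134.8] [633 132   7   8  29]
top orange [335.4 191.3] [331 187  10  10  84]
top orange [319.6 193.4] [315 189  10  10  83]
top orange [356.  204.4] [351 200  11  10  82]
top orange [317.5 207. ] [313 202  10  11  85]
top orange [354.2 220.2] [349 215  11  11  83]
top orange [322.7 221.5] [318 217  11  10  86]
top orange [339.8 220.5] [335 216  11  10  83]
top orange [168.1 281.8] [151 267  33  31 385]
top yellow [147.8 102.1] [141  95  15  15 166]
top yellow [127.7 103.7] [122  98  12  12 111]
top yellow [110.1 105.2] [106 101   9  10  68]
top yellow [ 92.8 106.8] [ 90 104   7   7  37]
top yellow [170.7 185.3] [164 179  15  13  79]
top yellow [196.9 182.9] [192 178  10  11  37]
top yellow [215.7 197.3] [203 185  28  27 244]
top yellow [145.3 217.7] [121 195  47  50 731]
top yellow [265.8 287.1] [255 276  23  23 359]
top blue [576.2 195.7] [ 553  177   46   38 1278]
top blue [365.6 278. ] [ 341  254   51   49
[... 416 characters left out ...]
58   9   8  53]
side orange [347.3 269.5] [343 266   9   8  47]
side orange [367.3 275.7] [363 272  10   8  62]
side orange [353.6 277.5] [350 275   8   7  39]
side yellow [364.4 153.9] [351 147  24  13  91]
side yellow [292.1 161.6] [270 156  39  11 173]
side yellow [320.  164.9] [318 163   5   5  17]
side yellow [324.2 183.6] [315 178  16  12  63]
side yellow [266.6 240.6] [257 235  20  12 169]
side blue [102.9 108.4] [    0    27   207   148 15191]
side blue [ 20.4 150.3] [  0 102  41  76 816]
side blue [307.7 303.6] [ 274  278   70   49 1474]
side blue [191.1 359.8] [169 347  44  33 543]
side blue [234.2 393.1] [ 198  361   71   65 2683]
side blue [514.2 451.8] [ 485  424   57   56 2319]
```

View pics/zt1.png

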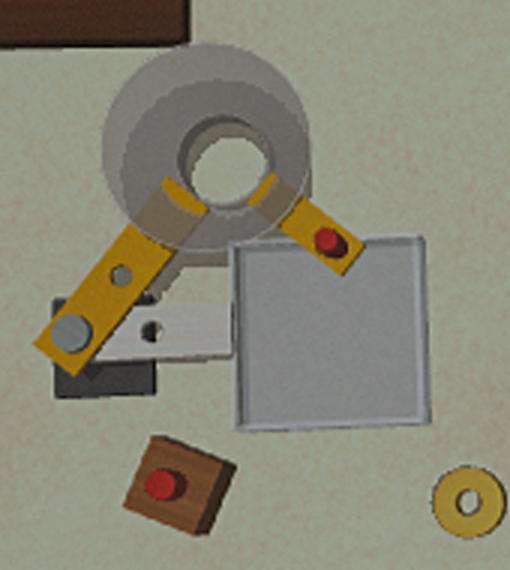

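View pics/zt2.png

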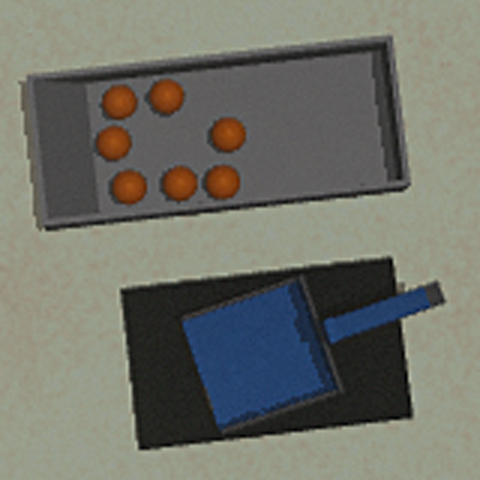

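View pics/zs1.png

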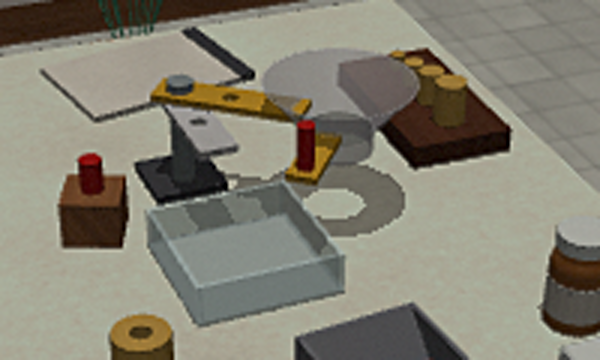

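```bash
python3 - <<'E'
from h import *
t=cap('top')
P={'cap':((133,230.7),.125),'lock':((160.3,230.),.105),'swh':((150,211.3),.115),'peg':((218.4,199.4),.162),'pin':((163.1,281.4),.086)}
W={k:onz(t,*v) for k,v in P.items()}
for k,v in W.items(): print(k,v.round(4))
# peg triang check
g=t['image']; 
# lock hole refine: dark pixels within light bracket
hsv=cv2.cvtColor(g,cv2.COLOR_RGB2HSV)
for nm,(u0,v0,u1,v1),z in (('lock',(155,225,167,236),.105),('swh',(145,206,156,217),.115)):
    sub=g[v0:v1,u0:u1].astype(int).sum(2) if nm=='lock' else g[v0:v1,u0:u1,0].astype(int)
    print(nm);print(sub)
print('dist hinge-lock',np.linalg.norm(W['cap'][:2]-W['lock'][:2]),'hinge-swh',np.linalg.norm(W['cap'][:2]-W['swh'][:2]),'hinge-peg',np.linalg.norm(W['cap'][:2]-W['peg'][:2]))
d=W['lock']-W['cap'];print('stand -y dir deg',np.degrees(np.arctan2(d[1],d[0])))
for b,_ in blobs(t,(6,150,100),(16,255,255),30,(285,165,420,240))[0]: print('ball',onz(t,b,.019).round(3))
def poly(m):
    n=max(cv2.findContours(m,cv2.RETR_EXTERNAL,cv2.CHAIN_APPROX_NONE)[0],key=cv2.contourArea); return n
# scoop: blue + dark handle
bl,m=blobs(t,(105,120,30),(125,255,255),15,(330,240,435,310))
c=poly(m); r=cv2.minAreaRect(c); print('bowl rect',r); 
print('handle',[onz(t,b[0],.089).round(4) for b in bl if b[1][4]<500])
E
```

```text
cap [0.5335 0.3662 0.125 ]
lock [0.536  0.3111 0.105 ]
swh [0.5774 0.3317 0.115 ]
peg [0.595 0.17  0.162]
pin [0.4208 0.3092 0.086 ]
lock
[[447 454 455 455 461 456 460 452 454 442 453 452]
 [448 454 464 470 432 429 461 480 471 460 449 457]
 [458 465 463 373 314 205 206 350 405 467 461 452]
 [459 475 377 214 154  78  90 288 311 460 454 450]
 [463 462 263 128 114  99 110 291 270 388 457 449]
 [471 439 211 119 128 104 104 270 439 411 454 452]
 [461 453 275 114 128 109  93 447 463 421 450 450]
 [459 478 217 123 102  89  73 477 415 432 453 443]
 [449 464 406 311 155  64   9 398 407 445 461 447]
 [458 457 465 460 415 387 362 452 458 465 448 453]
 [458 453 460 470 473 459 456 467 454 462 451 453]]
swh
[[153 152 155 153 154 153 154 154 155 155 154]
 [152 156 157 158 161 152 158 155 153 152 152]
 [153 157 157 147 107  82 123 141 156 155 154]
 [153 159 121  73 101  92  97 108 138 155 153]
 [158 151  75 125 106 100  98  97 107 157 155]
 [158 128  81 106 104 104  98  99  96 146 153]
 [161 120  73 100 105 106 101 100  95 143 155]
 [158 141  51 100 100 103 100 102 109 155 155]
 [155 155 102  92  97 101  98 101 139 158 154]
 [151 153 150 141 115 114 124 147 156 153 152]
 [150 152 153 154 152 151 155 154 152 154 156]]
dist hinge-lock 0.055127266573437375 hinge-swh 0.05587907448623154 hinge-peg 0.2056404883893945
stand -y dir deg -87.38194854070582
ball [ 0.631 -0.085  0.019]
ball [ 0.626 -0.047  0.019]
ball [ 0.598 -0.134  0.019]
ball [ 0.594 -0.042  0.019]
ball [ 0.558 -0.054  0.019]
ball [ 0.56  -0.094  0.019]
ball [ 0.56  -0.129  0.019]
bowl rect ((365.8153991699219, 277.9769592285156), (37.77508544921875, 41.49156951904297), 70.55996704101562)
handle [array([ 0.4503, -0.2385,  0.089 ])]
```

```bash
python3 - <<'E'
from h import *
delta([.595,.170,.245],down(-38.5))
E
```

```text
t 0.25 pos [0.2922 0.6084 0.2449] F [-0.7 -0.1  0.7] open 0.0853
d [ 1.000e-04 -2.641e-01  4.627e-01] r [1.0285e+02 3.0000e-02 3.0000e-02]
```

Emit:
apply_moves:
  motion:
    - [[0,-0.022,0.038,8.5,0,0,1],[0,-0.044,0.076,17,0,0,1],[0,-0.066,0.114,25.5,0,0,0.8],[0,-0.088,0.152,34,0,0,0.6],[0,-0.11,0.19,42.5,0,0,0.4]]

```text
t: 0.75
eef_pos: [0.4165, 0.4255, 0.2453]
orientation: [0.398, 0.585, -0.398, 0.585]
ft_force: [1.5, 0.1, 0.1]
opening: 0.0599
```

```bash
python3 - <<'E'
from h import *
delta([.595,.170,.245],down(-38.5))
E
```

```text
t 0.75 pos [0.4165 0.4255 0.2453] F [1.5 0.1 0.1] open 0.0599
d [3.000e-04 7.240e-02 3.031e-01] r [ 6.001e+01 -1.000e-02 -1.000e-02]
```

Emit:
apply_moves:
  motion:
    - [[0,0.01,0.043,8.5,0,0,0.2],[0,0.02,0.086,17,0,0,0.2],[0,0.03,0.13,25.5,0,0,0.2],[0,0.041,0.173,34,0,0,0.2],[0,0.052,0.216,42.5,0,0,0.2]]

```text
t: 1.25
eef_pos: [0.5453, 0.2442, 0.2454]
orientation: [0.583, 0.4, -0.583, 0.4]
ft_force: [0.2, 1.6, -0.0]
opening: 0.0512
```

```bash
python3 - <<'E'
from h import *
delta([.595,.170,.150],down(-38.5))
E
```

```text
t 1.25 pos [0.5453 0.2442 0.2454] F [ 0.2  1.6 -0. ] open 0.0512
d [0.0954 0.073  0.0514] r [ 1.749e+01 -1.000e-02 -1.000e-02]
```

Emit:
apply_moves:
  motion:
    - [[0,0.037,0.026,8.5,0,0,0.2],[0,0.073,0.051,17.5,0,0,0.2],[0.02,0.073,0.051,17.5,0,0,0.2],[0.06,0.073,0.051,17.5,0,0,0.2],[0.06,0.073,0.051,17.5,0,0,0.2]]

```text
t: 1.75
eef_pos: [0.5932, 0.1716, 0.1801]
orientation: [-0.634, -0.309, 0.639, -0.308]
ft_force: [-0.1, 0.2, 0.7]
opening: 0.051
```

```bash
python3 - <<'E'
from h import *
delta([.595,.170,.146],down(-38.5))
t=cap('top','t1');s=cap('side','s1')
a=cv2.resize(t['image'][130:280,130:290,::-1],None,fx=3,fy=3);b=cv2.resize(s['image'][110:260,240:420,::-1],None,fx=2.5,fy=2.5)
b=cv2.resize(b,(b.shape[1]*450//b.shape[0]*450//450,450)) 
im=np.hstack([a,b]);im=cv2.resize(im,(800,int(im.shape[0]*800/im.shape[1])));cv2.imwrite('pics/z1.png',im)
E
```

```text
t 1.75 pos [0.5932 0.1716 0.1801] F [-0.1  0.2  0.7] open 0.051
d [ 0.0341  0.0025 -0.0001] r [0.31 0.33 0.26]
```

View pics/z1.png

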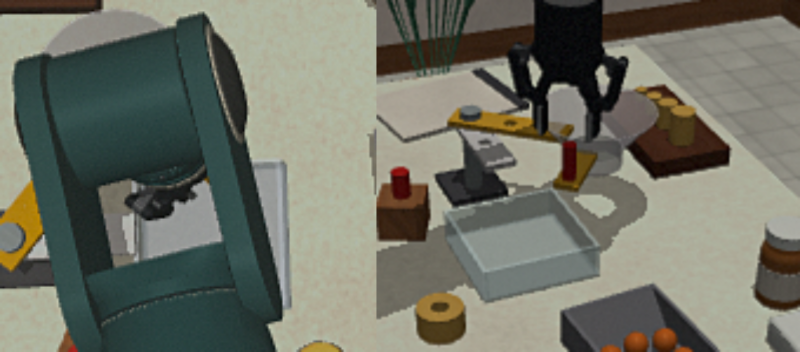

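The peg at the right panel's (570,160) sits between the open fingers, so I'll descend and grip it gently.

Emit:
apply_moves:
  motion:
    - [[0.017,0.002,0,0,0,0,0.2],[0.034,0.002,0,0,0,0,0.2],[0.034,0.002,0,0,0,0,-0.2],[0.034,0.002,0,0,0,0,-0.7],[0.034,0.002,0,0,0,0,-0.9]]
  grip_force: 30

```text
t: 2.35
eef_pos: [0.5967, 0.1709, 0.1517]
orientation: [0.636, 0.309, -0.636, 0.309]
ft_force: [2.1, -3.2, -2.9]
opening: 0.0167
```

Emit:
apply_moves:
  motion:
    - [[0,0,0,0,0,0,-1],[0,0,0,0,0,0,-1],[0,0,0,0,0,0,-1]]

```text
t: 2.65
eef_pos: [0.5967, 0.1709, 0.1517]
orientation: [0.636, 0.309, -0.636, 0.309]
ft_force: [2.2, -5.3, -3.5]
opening: 0.0168
```

```bash
python3 - <<'E'
from h import *
st=ctrl.state();R0=Ro.from_quat(st['orientation']);p=st['eef_pos'];h=np.array([.5335,.3662]);print(p,st['opening'],st['ft_force'],'yaw',np.degrees(np.arctan2(*R0.as_matrix()[1::-1,1])), 'r',np.linalg.norm(p[:2]-h))
for k in range(5,56,5):
    a=-np.radians(k);M=np.array([[np.cos(a),-np.sin(a)],[np.sin(a),np.cos(a)]])
    q=np.r_[h+M@(p[:2]-h),p[2]];print(k,R0.inv().apply(q-p).round(4),q[:2].round(3))
E
```

```text
[0.59665898 0.17091489 0.15169767] 0.016758529079258042 [ 2.23050284 -5.27062622 -3.53630781] yaw -38.17041128279603 r 0.20524456479747388
5 [-0.     -0.0106  0.0144] [0.579 0.166]
10 [-0.     -0.0225  0.0278] [0.562 0.163]
15 [-0.     -0.0354  0.0402] [0.544 0.161]
20 [-0.     -0.0494  0.0514] [0.526 0.161]
25 [-0.0001 -0.0643  0.0613] [0.508 0.163]
30 [-0.0001 -0.0801  0.0698] [0.491 0.165]
35 [-0.0001 -0.0965  0.077 ] [0.473 0.17 ]
40 [-1.000e-04 -1.134e-01  8.270e-02] [0.456 0.176]
45 [-1.000e-04 -1.309e-01  8.690e-02] [0.44  0.183]
50 [-1.000e-04 -1.486e-01  8.960e-02] [0.425 0.192]
55 [-1.000e-04 -1.664e-01  9.070e-02] [0.41  0.202]
```

Emit:
apply_moves:
  motion:
    - [[0,-0.0106,0.0144,5,0,0,-1],[0,-0.0225,0.0278,10,0,0,-1],[0,-0.0354,0.0402,15,0,0,-1],[0,-0.0494,0.0514,20,0,0,-1],[0,-0.0643,0.0613,25,0,0,-1]]

```text
t: 3.15
eef_pos: [0.5074, 0.1633, 0.1517]
orientation: [0.688, 0.163, -0.688, 0.162]
ft_force: [2.5, 11.2, -2.9]
opening: 0.0165
```

```bash
cat > arc.py <<'E'
from h import *
st=ctrl.state();R0=Ro.from_quat(st['orientation']);p=st['eef_pos'];h=np.array([.5335,.3662]);print(p,st['opening'],st['ft_force'],'yaw',np.degrees(np.arctan2(*R0.as_matrix()[1::-1,1])), 'r',np.linalg.norm(p[:2]-h))
import sys
for k in eval(sys.argv[1]):
    a=-np.radians(k);M=np.array([[np.cos(a),-np.sin(a)],[np.sin(a),np.cos(a)]])
    u=(p[:2]-h);u*=.2052/np.linalg.norm(u);q=np.r_[h+M@u,p[2]];print(k,R0.inv().apply(q-p).round(4),q[:2].round(3))
E
python3 arc.py "[5,10,15,20,24,26]"
```

```text
[0.50739144 0.16327308 0.15166999] 0.016538073680778767 [ 2.54290912 11.17093832 -2.86512671] yaw -63.364617721426036 r 0.204599591222009
5 [-0.     -0.0101  0.0147] [0.49  0.166]
10 [-0.     -0.022   0.0281] [0.472 0.17 ]
15 [-0.     -0.035   0.0405] [0.456 0.176]
20 [-0.     -0.049   0.0516] [0.439 0.184]
24 [-0.     -0.0608  0.0596] [0.427 0.191]
26 [-0.     -0.067   0.0633] [0.421 0.195]
```

Emit:
apply_moves:
  motion:
    - [[0,-0.0101,0.0147,5,0,0,-1],[0,-0.022,0.0281,10,0,0,-1],[0,-0.035,0.0405,15,0,0,-1],[0,-0.049,0.0516,20,0,0,-1],[0,-0.049,0.0516,20,0,0,-1]]

```text
t: 3.65
eef_pos: [0.439, 0.1854, 0.1517]
orientation: [0.707, 0.043, -0.705, 0.04]
ft_force: [8.3, 14.3, -10.5]
opening: 0.0165
```

```bash
python3 arc.py "[1,2,3,4,5,6,7,8]"
```

```text
[0.43897449 0.18535894 0.1517365 ] 0.01651936705722477 [  8.26126473  14.27582295 -10.53161272] yaw -83.25450733499049 r 0.20405528518015664
1 [-0.     -0.0011  0.0036] [0.435 0.186]
2 [-0.     -0.0032  0.0065] [0.432 0.188]
3 [-0.     -0.0053  0.0094] [0.429 0.19 ]
4 [-0.     -0.0075  0.0122] [0.426 0.191]
5 [ 0.     -0.0098  0.015 ] [0.423 0.193]
6 [ 0.     -0.0121  0.0177] [0.42  0.195]
7 [ 0.     -0.0144  0.0204] [0.417 0.197]
8 [ 0.     -0.0168  0.0231] [0.414 0.199]
```

Emit:
apply_moves:
  motion:
    - [[0,-0.0015,0.0036,1,0,0,-1],[0,-0.0035,0.0065,2,0,0,-1],[0,-0.0055,0.0094,3,0,0,-1],[0,-0.0055,0.0094,3,0,0,-1]]

```text
t: 4.05
eef_pos: [0.4305, 0.19, 0.1518]
orientation: [0.708, 0.026, -0.705, 0.022]
ft_force: [14.3, 25.0, -13.2]
opening: 0.0167
```

```bash
python3 arc.py "[1,2,3,4,5,6,7,8]"
```

```text
[0.43052002 0.18996595 0.15177295] 0.016662004322856565 [ 14.34170367  25.01606044 -13.23393262] yaw -86.13174714332175 r 0.20411593718391619
1 [-0.     -0.0011  0.0036] [0.427 0.191]
2 [-0.     -0.0032  0.0065] [0.424 0.193]
3 [-0.     -0.0054  0.0093] [0.421 0.195]
4 [-0.     -0.0076  0.0122] [0.418 0.197]
5 [-0.     -0.0098  0.015 ] [0.415 0.199]
6 [ 0.     -0.0121  0.0177] [0.412 0.201]
7 [ 0.     -0.0144  0.0204] [0.409 0.203]
8 [ 0.     -0.0168  0.0231] [0.406 0.205]
```

Emit:
apply_moves:
  motion:
    - [[0,-0.0017,-0.0012,0,0,0,-1],[0,-0.0032,0.0022,1,0,0,-1],[0,-0.0032,0.0022,1,0,0,-1]]

```text
t: 4.35
eef_pos: [0.4277, 0.1918, 0.1517]
orientation: [0.708, 0.019, -0.706, 0.016]
ft_force: [7.3, 13.1, -8.2]
opening: 0.017
```

```bash
python3 arc.py "[1]"
```

```text
[0.4276897  0.1918418  0.15171343] 0.017015613856482804 [ 7.29766579 13.13073207 -8.17794534] yaw -87.18239414696623 r 0.20395244829775652
1 [-0.     -0.001   0.0036] [0.424 0.193]
```

Emit:
apply_moves:
  motion:
    - [[0,-0.0028,0.0024,1,0,0,-1],[0,-0.0028,0.0024,1,0,0,-1]]

```text
t: 4.55
eef_pos: [0.4257, 0.1931, 0.1518]
orientation: [0.708, 0.011, -0.706, 0.011]
ft_force: [11.7, -2.4, -7.4]
opening: 0.0169
```

Emit:
apply_moves:
  motion:
    - [[0,-0.002,0.003,1,0,0,-1],[0,-0.002,0.003,1,0,0,-1]]

```text
t: 4.75
eef_pos: [0.4234, 0.1933, 0.152]
orientation: [0.709, 0.003, -0.705, 0.006]
ft_force: [18.5, -19.6, -5.3]
opening: 0.0166
```

```bash
python3 arc.py "[1]"
```

```text
[0.42339975 0.19332748 0.15195649] 0.01656995759546182 [ 18.51476321 -19.5787873   -5.27549748] yaw -89.26907696985931 r 0.20495602868954876
1 [-0.     -0.0018  0.0031] [0.42  0.195]
```

Tangential force rose to about 26 N against the motion, so the arm has reached its stop. I'll release the peg and look.

Emit:
apply_moves:
  motion:
    - [[0,0,0,0,0,0,0.2],[0,0,0,0,0,0,0.2],[0,0,0,0,0,0,0.2],[-0.05,0,0,0,0,0,0.2],[-0.1,0,0,0,0,0,0.2]]

```text
t: 5.25
eef_pos: [0.4211, 0.195, 0.2519]
orientation: [-0.706, -0.005, 0.708, -0.006]
ft_force: [0.2, -0.5, 0.9]
opening: 0.0511
```

Emit:
apply_moves:
  motion:
    - [[0,0,0.05,0,0,0,0.3],[0,0,0.1,0,0,0,0.3],[0,-0.05,0.1,0,0,0,0.3],[0,-0.05,0.1,0,0,0,0.3]]

```text
t: 5.65
eef_pos: [0.319, 0.2467, 0.2531]
orientation: [0.708, 0.008, -0.706, 0.005]
ft_force: [-0.1, -0.2, 0.0]
opening: 0.0556
```

```bash
python3 - <<'E'
from h import *
t=cap('top','t2');s=cap('side','s2')
print(ctrl.state()['eef_pos'])
a=cv2.resize(t['image'][180:310,110:290,::-1],None,fx=3,fy=3,interpolation=cv2.INTER_CUBIC);b=cv2.resize(s['image'][140:250,230:360,::-1],None,fx=390/110,fy=390/110,interpolation=cv2.INTER_CUBIC)
im=np.hstack([a,b]);cv2.imwrite('pics/z2a.png',a);cv2.imwrite('pics/z2b.png',b)
E
```

```text
[0.32051264 0.24431176 0.25160401]
```

View pics/z2a.png

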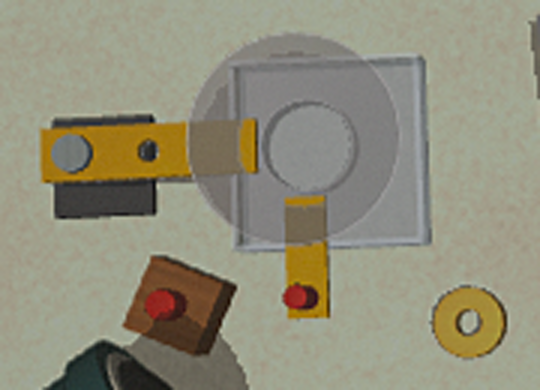

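View pics/z2b.png

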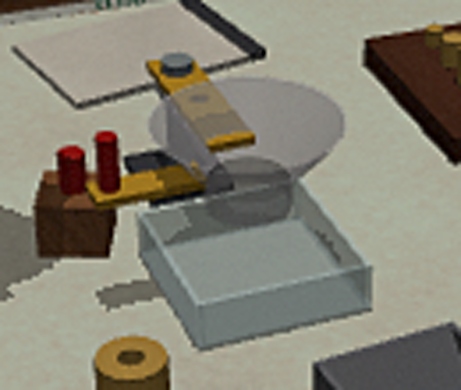

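The arm is home: it lies over the bracket, the peg is at (299,296) in the zoom and the hole at (147,151). Next is the pin, where I'll use the gripped position to correct any vision bias.

```bash
python3 - <<'E'
from h import *
t=cap('top')
g=t['image']
sub=g[222:240,148:170].astype(int);print(sub[:,:,0])
m=(g[222:240,148:170,0]<125).astype(np.uint8);n,l,s,ce=cv2.connectedComponentsWithStats(m)
for i in range(1,n):
    if s[i][4]>15:
        uv=ce[i]+[148,222];print('hole',uv,s[i],onz(t,uv,.115).round(4))
r,_=blobs(t,(0,150,70),(5,255,255),15,(150,260,230,300))
for ce,s_ in r: print(ce,s_,'z.086',onz(t,ce,.086).round(4),'z.162',onz(t,ce,.162).round(4))
E
```

```text
[[157 163 162 161 162 161 163 164 165 161 162 161 171 165 163 164 163 163
  164 165 164 162]
 [165 164 164 165 164 167 166 164 163 163 163 164 164 164 165 161 163 162
  164 165 162 163]
 [161 161 161 162 163 158 160 165 161 162 164 165 163 165 164 161 162 163
  162 162 163 163]
 [160 159 159 160 162 161 159 162 163 168 170 169 170 166 162 164 165 162
  163 164 163 163]
 [161 158 165 162 161 163 162 166 168 159 139 112 135 163 168 167 163 163
  160 161 165 163]
 [159 158 164 162 164 161 164 168 161 103  79 100  66  85 151 166 163 163
  162 163 164 163]
 [162 163 163 161 162 163 165 166  98  66  63  63  29  45 121 167 165 164
  165 161 160 165]
 [161 161 160 163 163 161 166 154  70  80  55  48  38  37 109 158 166 160
  164 163 162 165]
 [165 164 164 161 163 161 168 157  70  81  48  49  41  36 103 156 165 164
  163 164 162 165]
 [162 163 161 163 162 161 166 155  58 100  47  48  34  34 152 166 162 166
  164 162 163 164]
 [162 161 163 159 164 165 164 171  99  65  49  40  31  25 159 166 164 163
  160 163 162 163]
 [162 164 163 162 162 162 162 170 164 115  87  69  64 131 165 164 164 165
  1
[... 236 characters left out ...]
163 162 166 162 164 163 163 162 162 163
  163 165 167 164]
 [164 161 164 164 161 166 166 165 166 165 167 164 165 164 167 167 167 164
  168 169 167 169]
 [170 171 171 174 171 171 173 173 175 176 178 175 174 176 150 146 149 147
  150 124 122 131]
 [142 133 130 132 110 129 109 112  90  86  93 107  90  80  93 111 111  90
   91  94  93  93]]
hole [158.81395349 229.76744186] [ 8  4  7  8 43] [0.5356 0.3117 0.115 ]
hole [162.16666667 238.88888889] [ 6 16 16  2 18] [0.515  0.3041 0.115 ]
[208.22727273 278.40909091] [205 275   8   8  44] z.086 [0.4259 0.207  0.086 ] z.162 [0.4247 0.192  0.162 ]
[163.08433735 281.20481928] [158 276  11  11  83] z.086 [0.4212 0.3093 0.086 ] z.162 [0.4202 0.2887 0.162 ]
```

```bash
python3 - <<'E'
from h import *
delta([.4212,.3093,.2],down(2))
E
```

```text
t 5.8 pos [0.321  0.2437 0.2512] F [-0.2 -0.5  0.1] open 0.0557
d [ 0.0512 -0.064  -0.1013] r [-9.109e+01  3.000e-02  1.000e-02]
```

Emit:
apply_moves:
  motion:
    - [[0,-0.012,-0.02,-8.5,0,0,0.2],[0,-0.024,-0.04,-17,0,0,0.2],[0,-0.036,-0.06,-25.5,0,0,0.2],[0,-0.048,-0.08,-34,0,0,0.2],[0,-0.064,-0.101,-42.5,0,0,0.2]]

```text
t: 6.3
eef_pos: [0.4229, 0.3084, 0.2505]
orientation: [-0.656, -0.262, 0.657, -0.263]
ft_force: [1.2, 0.1, 0.0]
opening: 0.051
```

Emit:
apply_moves:
  motion:
    - [[0,0,0,-8.5,0,0,0.2],[0,0,0,-17,0,0,0.2],[0,0,0,-25.5,0,0,0.2],[0,0,0,-34,0,0,0.2],[0.05,0,0,-42.5,0,0,0.2]]

```text
t: 6.8
eef_pos: [0.424, 0.3093, 0.2059]
orientation: [0.519, 0.482, -0.514, 0.483]
ft_force: [1.4, 1.8, -0.4]
opening: 0.0513
```

```bash
python3 - <<'E'
from h import *
delta([.4212,.3093,.07],down(2))
E
```

```text
t 6.8 pos [0.424  0.3093 0.2059] F [ 1.4  1.8 -0.4] open 0.0513
d [ 0.1358 -0.0036  0.0008] r [-5.92 -0.24 -0.36]
```

Emit:
apply_moves:
  motion:
    - [[0.05,-0.003,0,-6,0,0,0.2],[0.08,-0.003,0,-6,0,0,0.2],[0.08,-0.003,0,-6,0,0,0.2]]

```text
t: 7.1
eef_pos: [0.4172, 0.3072, 0.1164]
orientation: [0.49, 0.508, -0.495, 0.507]
ft_force: [-0.0, 0.2, -0.2]
opening: 0.0509
```

```bash
python3 - <<'E'
from h import *
delta([.4212,.3093,.07],down(2))
t=cap('top','t3');s=cap('side','s3')
cv2.imwrite('pics/z3.png',cv2.resize(s['image'][110:260,200:360,::-1],None,fx=4,fy=4,interpolation=cv2.INTER_CUBIC))
E
```

```text
t 7.1 pos [0.4172 0.3072 0.1164] F [-0.   0.2 -0.2] open 0.0509
d [ 0.0463  0.0044 -0.0022] r [-0.27  0.25  0.4 ]
```

View pics/z3.png

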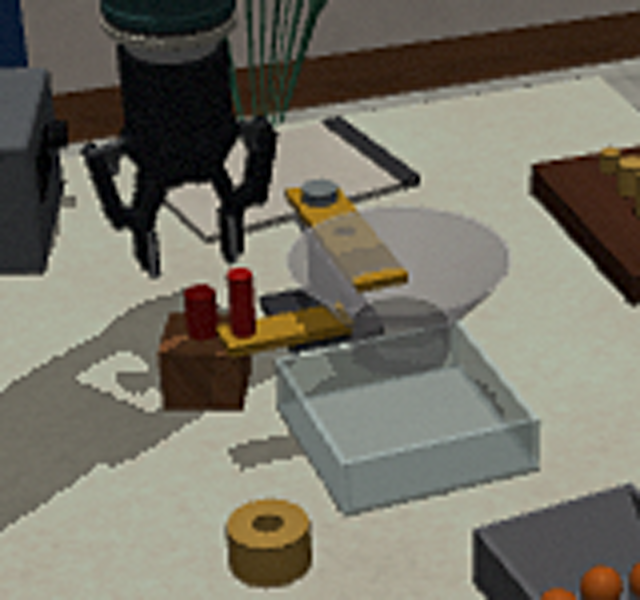

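```bash
python3 - <<'E'
from h import *
delta([.4212,.3093,.07],down(2))
E
```

```text
t 7.2 pos [0.419  0.3088 0.1219] F [-0.3  0.5  0.8] open 0.0516
d [ 0.0519  0.0023 -0.0005] r [-0.26  0.03  0.04]
```

Emit:
apply_moves:
  motion:
    - [[0.025,0.002,-0.001,0,0,0,0.2],[0.052,0.002,-0.001,0,0,0,0.2],[0.052,0.002,-0.001,0,0,0,0.2],[0.052,0.002,-0.001,0,0,0,-0.2],[0.052,0.002,-0.001,0,0,0,-0.6]]
  grip_force: 40

```text
t: 7.7
eef_pos: [0.4212, 0.3109, 0.0718]
orientation: [0.493, 0.508, -0.491, 0.508]
ft_force: [0.7, 0.1, 14.1]
opening: 0.0229
```

Emit:
apply_moves:
  motion:
    - [[0,0,0,0,0,0,-0.8],[0,0,0,0,0,0,-1],[0,0,0,0,0,0,-1]]

```text
t: 8.0
eef_pos: [0.4212, 0.3109, 0.0719]
orientation: [0.493, 0.508, -0.491, 0.508]
ft_force: [0.6, -1.2, 6.9]
opening: 0.0226
```

```bash
python3 - <<'E'
from h import *
delta([.4212,.3093,.07],down(2))
t=cap('top','t4')
E
```

```text
t 8.0 pos [0.4212 0.3109 0.0719] F [ 0.6 -1.2  6.9] open 0.0226
d [ 0.0019 -0.      0.0016] r [-0.16 -0.09 -0.17]
```

Emit:
apply_moves:
  motion:
    - [[-0.03,0,0,0,0,0,-1],[-0.07,0,0,0,0,0,-1],[-0.11,0,0,0,0,0,-1],[-0.14,0,0,0,0,0,-1],[-0.14,0,0,0,0,0,-1]]

```text
t: 8.55
eef_pos: [0.4214, 0.3112, 0.2158]
orientation: [0.495, 0.507, -0.489, 0.509]
ft_force: [-0.8, 1.0, -0.1]
opening: 0.0228
```

```bash
python3 - <<'E'
from h import *
delta([.5356,.3133,.212],down(2))
t=cap('top','t4');s=cap('side','s4')
cv2.imwrite('pics/z4.png',cv2.resize(s['image'][110:260,200:360,::-1],None,fx=4,fy=4,interpolation=cv2.INTER_CUBIC))
E
```

```text
t 8.55 pos [0.4214 0.3112 0.2158] F [-0.8  1.  -0.1] open 0.0228
d [0.0046 0.1142 0.0016] r [-0.16 -0.25 -0.41]
```

View pics/z4.png

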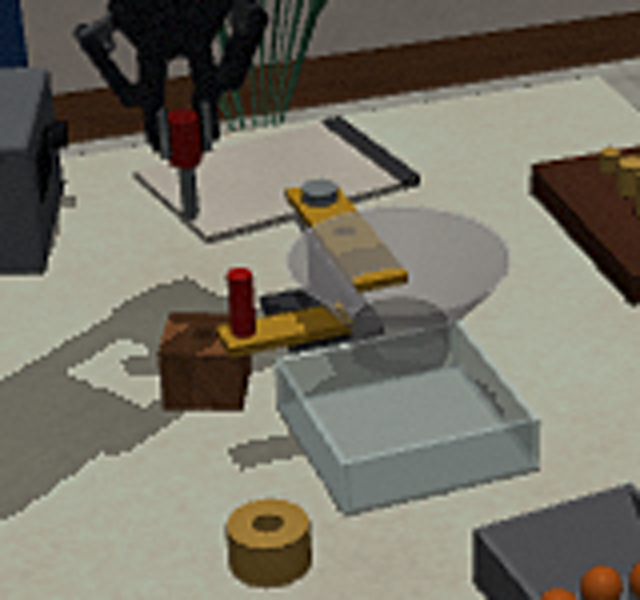

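```bash
python3 - <<'E'
from h import *
s=cap('side');t=cap('top')
for y in(.3096,.3112):
  for z in(.14,.18,.21): 
    u=proj(s,[.4214,y,z]);print(y,z,((u-[200,110]+.5)*4-.5).round(1))
print('hole',((proj(s,[.5356,.3117,.115])-[200,110]+.5)*4-.5).round(1),((proj(s,[.5335,.3662,.125])-[200,110]+.5)*4-.5).round(1))
g=s['image'][130:166,236:258]
hsv=cv2.cvtColor(g,cv2.COLOR_RGB2HSV)
red=(hsv[:,:,1]>150)&((hsv[:,:,0]<8)|(hsv[:,:,0]>172))&(hsv[:,:,2]>50)
for r in range(36):
    x=np.where(red[r])[0]
    if len(x): print(r+130,x.min()+236,x.max()+236)
print(g[20:36,:,:].astype(int).sum(2)//3)
E
```

```text
0.3096 0.14 [188.6 227. ]
0.3096 0.18 [184.1 176.7]
0.3096 0.21 [180.6 137.8]
0.3112 0.14 [188. 226.]
0.3112 0.18 [183.5 175.7]
0.3112 0.21 [180.1 136.9]
hole [339.4 230.6] [314.4 187.9]
138 243 247
139 242 248
140 242 248
141 243 248
142 243 248
143 243 248
144 243 249
145 243 249
146 243 249
147 243 249
148 243 248
149 243 248
150 244 247
151 243 247
152 245 247
[[164 168 169 176  91 119  31  16  19  20  23  21  16  12  86 164 162 158
  158 159 157 155]
 [161 163 161 163 168 177  76  24  24  18  20  20  21  19 130 164 160 157
  157 159 158 159]
 [158 157 158 158 160 167 134  80  39  21  24  22  62  98 167 164 157 159
  157 159 158 157]
 [162 159 159 158 157 162 166 178 117  43  45  36  99 176 165 158 159 161
  158 160 158 159]
 [159 163 160 159 157 154 161 172 107  43  40  32  60 165 160 155 158 155
  157 159 156 159]
 [ 95 159 165 160 158 157 161 169 108  41  38  37  58 169 161 160 157 156
  157 155 157 158]
 [ 66  96 157 163 157 160 159 166 140  48  39  37  18 168 163 160 158 156
  154 158 157 155]
 [151  71  64 159 168 160 159 165 141  45  41  40  21 171 163 157 155 157
  157 157 158 156]
 [170 150  67  67 161 165 164 166 179  53  36  40  23 166 164 160 156 157
  158 157 158 155]
 [165 172 148  82  68 130 167 172 179  51  37  40  25 130 160 157 158 157
  157 157 157 155]
 [164 166 171 176  90  43 128 168 181  53  37  39  25 129 162 159 158 161
  158 160 159 156]
 [162 164 165 168 175  88  52 134 179  87  41  40  31  93 166 163 162 161
  158 159 158 160]
 [166 164 162 164 171 177 103  59 110 108  43  39  31  92 167 164 160 161
  160 157 160 159]
 [164 164 166 166 165 171 176 130  70  46  36  40  28  97 166 164 161 159
  159 158 159 159]
 [165 165 167 165 164 165 167 177 133  53  35  36  28 138 168 162 160 162
  160 162 161 162]
 [165 164 163 163 164 163 166 167 176 101  57  30  65 174 166 161 160 164
  161 160 164 160]]
```

Emit:
apply_moves:
  motion:
    - [[0,0.03,0.0015,0,0,0,-1],[0,0.07,0.0015,0,0,0,-1],[0.005,0.114,0.0015,0,0,0,-1],[0.012,0.114,0.0015,0,0,0,-1],[0.012,0.114,0.0015,0,0,0,-1]]

```text
t: 9.25
eef_pos: [0.534, 0.312, 0.1944]
orientation: [0.491, 0.508, -0.494, 0.507]
ft_force: [-0.7, -0.1, -0.1]
opening: 0.0226
```

```bash
python3 - <<'E'
from h import *
delta([.5356,.3133,.212],down(2))
s=cap('side','s5')
st=ctrl.state();p=st['eef_pos'];print(p)
cv2.imwrite('pics/z5.png',cv2.resize(s['image'][110:210,240:360,::-1],None,fx=6,fy=6,interpolation=cv2.INTER_CUBIC))
f=lambda X:((proj(s,X)-[240,110]+.5)*6-.5).round(1)
for dz in(.0,-.03,-.067):print('pin axis',f(p+[0,-.0016,dz]))
print('hole',f([.5356,.3117,.115]))
E
```

```text
t 9.25 pos [0.534  0.312  0.1944] F [-0.7 -0.1 -0.1] open 0.0226
d [-0.0176  0.0016 -0.0012] r [-0.21  0.11  0.23]
[0.5335131  0.31222673 0.19569294]
pin axis [260.2 198.7]
pin axis [262.4 255.3]
pin axis [265.  323.2]
hole [269.3 346.2]
```

View pics/z5.png

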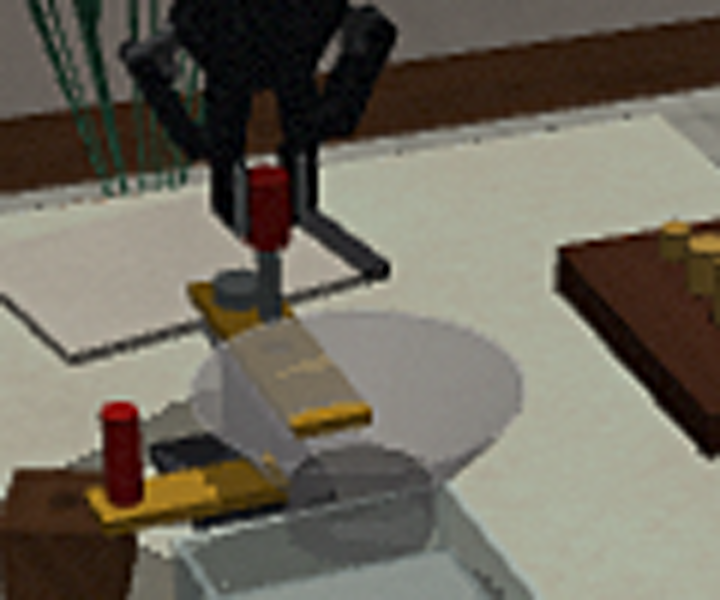

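```bash
python3 - <<'E'
from h import *
delta([.5356,.3133,.137],down(2))
E
```

```text
t 9.3 pos [0.5335 0.3122 0.1957] F [-0.4 -0.2  0.3] open 0.0227
d [ 0.0587  0.0023 -0.0011] r [-0.18  0.07  0.16]
```

Emit:
apply_moves:
  motion:
    - [[0,0.0022,-0.001,0,0,0,-1],[0,0.0022,-0.001,0,0,0,-1],[0.01,0.0022,-0.001,0,0,0,-1],[0.018,0.0022,-0.001,0,0,0,-1],[0.022,0.0022,-0.001,0,0,0,-1]]

```text
t: 9.8
eef_pos: [0.5357, 0.3135, 0.1739]
orientation: [0.491, 0.508, -0.492, 0.508]
ft_force: [0.1, 0.1, -1.6]
opening: 0.023
```

```bash
python3 - <<'E'
from h import *
delta([.5356,.3133,.137],down(2))
E
```

```text
t 9.8 pos [0.5357 0.3135 0.1739] F [ 0.1  0.1 -1.6] open 0.023
d [ 0.0369 -0.0001  0.0001] r [-0.15  0.03  0.07]
```

The tip is now about 8 mm below the arm plate's top with no force on it, so it's in the first hole. I'll keep going down.

Emit:
apply_moves:
  motion:
    - [[0.008,0,0,0,0,0,-1],[0.016,0,0,0,0,0,-1],[0.023,0,0,0,0,0,-1],[0.03,0,0,0,0,0,-1],[0.034,0,0,0,0,0,-1]]

```text
t: 10.3
eef_pos: [0.5362, 0.3135, 0.1404]
orientation: [0.492, 0.508, -0.492, 0.508]
ft_force: [-0.4, 0.7, -0.7]
opening: 0.0225
```

```bash
python3 - <<'E'
from h import *
delta([.5356,.3133,.137],down(2))
s=cap('side','s6')
cv2.imwrite('pics/z6.png',cv2.resize(s['image'][110:210,240:360,::-1],None,fx=6,fy=6,interpolation=cv2.INTER_CUBIC))
E
```

```text
t 10.3 pos [0.5362 0.3135 0.1404] F [-0.4  0.7 -0.7] open 0.0225
d [ 0.0034 -0.0006  0.0002] r [-0.16  0.02  0.04]
```

View pics/z6.png

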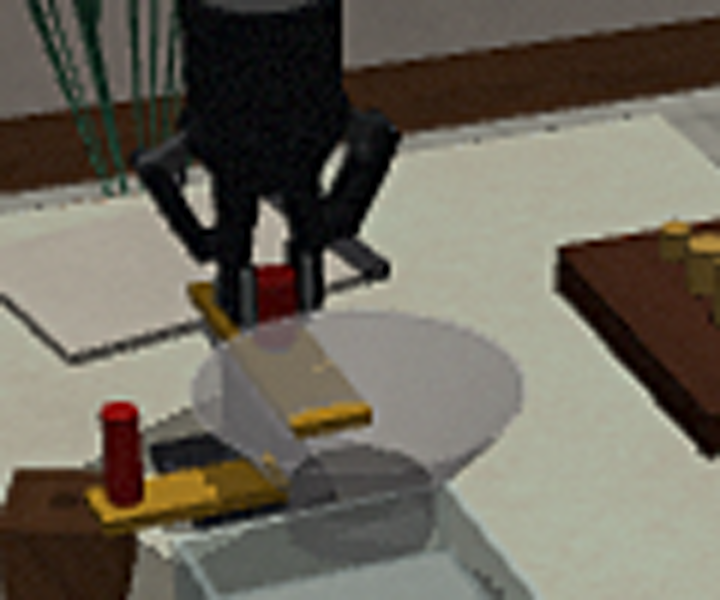

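Emit:
apply_moves:
  motion:
    - [[0.0025,0,0,0,0,0,-1],[0.0045,0,0,0,0,0,-1],[0.0045,0,0,0,0,0,-1]]

```text
t: 10.65
eef_pos: [0.5365, 0.3137, 0.1372]
orientation: [0.492, 0.508, -0.492, 0.508]
ft_force: [1.1, 1.0, 0.5]
opening: 0.023
```

Emit:
apply_moves:
  motion:
    - [[0.002,0,0,0,0,0,-1],[0.0025,0,0,0,0,0,-1]]

```text
t: 10.85
eef_pos: [0.5371, 0.3138, 0.1369]
orientation: [0.493, 0.508, -0.491, 0.508]
ft_force: [-3.3, -4.8, 22.3]
opening: 0.0232
```

Knob seated: TCP z is 0.1369, exactly as predicted, with 22 N upward. I'll release and retreat.

Emit:
apply_moves:
  motion:
    - [[0,0,0,0,0,0,0],[0,0,0,0,0,0,0.2],[0,0,0,0,0,0,0.2],[-0.05,0,0,0,0,0,0.2],[-0.12,0,0,0,0,0,0.2]]
  grip_force: 60

```text
t: 11.35
eef_pos: [0.5356, 0.3133, 0.234]
orientation: [0.491, 0.508, -0.493, 0.508]
ft_force: [0.7, 1.3, -0.3]
opening: 0.0516
```

```bash
python3 - <<'E'
from h import *
st=ctrl.state();print(st['t'],st['eef_pos'])
# scoop/mat/tray geometry from initial pic
t=cap('top','t7');s=cap('side','s7')
cv2.imwrite('pics/z7.png',cv2.resize(s['image'][110:210,240:360,::-1],None,fx=6,fy=6,interpolation=cv2.INTER_CUBIC))
cv2.imwrite('pics/z7b.png',cv2.resize(t['image'][160:320,280:440,::-1],None,fx=3.7,fy=3.7,interpolation=cv2.INTER_CUBIC))
E
```

```text
11.35 [0.53562851 0.31326204 0.23404095]
```

View pics/z7.png

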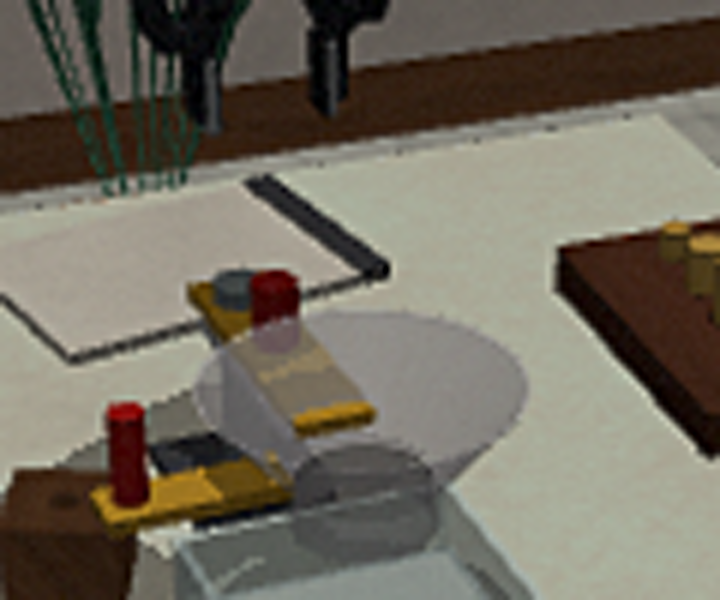

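View pics/z7b.png

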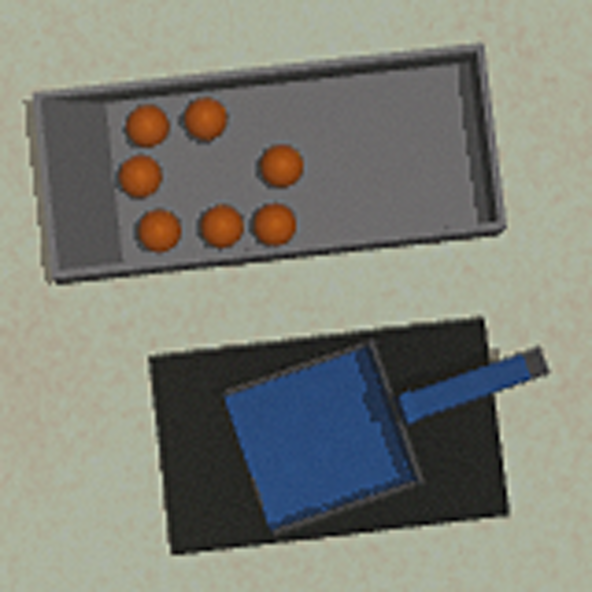

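After the pin release the peg shifted about 1 px in the side view (259.8 to 260.9), which means the arm drifted roughly 0.01 rad from its stop. I'll re-seat it by the peg.

```bash
python3 - <<'E'
from h import *
t=cap('top');s=cap('side')
r,_=blobs(t,(0,150,70),(5,255,255),15,(150,200,230,300))
for ce,s_ in r: print(ce,s_,'z.162',onz(t,ce,.162).round(4))
delta([.426,.1925,.252],down(-88))
E
```

```text
[156.51515152 226.90909091] [153 224   7   8  33] z.162 [0.5373 0.3036 0.162 ]
[208.82978723 277.55319149] [205 274   9   8  47] z.162 [0.4265 0.1907 0.162 ]
t 11.55 pos [0.5366 0.3138 0.2354] F [-0.3 -0.1 -1. ] open 0.0511
d [-0.0169 -0.1144  0.1177] r [ 8.985e+01 -1.200e-01 -4.000e-02]
```

Emit:
apply_moves:
  motion:
    - [[-0.01,-0.02,0.02,8.5,0,0,0.2],[-0.017,-0.04,0.045,17,0,0,0.2],[-0.017,-0.065,0.07,25.5,0,0,0.2],[-0.017,-0.09,0.095,34,0,0,0.2],[-0.017,-0.114,0.118,42.5,0,0,0.2]]

```text
t: 12.05
eef_pos: [0.4248, 0.1909, 0.2494]
orientation: [-0.643, -0.293, 0.644, -0.293]
ft_force: [0.2, 0.1, 1.1]
opening: 0.051
```

Emit:
apply_moves:
  motion:
    - [[0,0,0,8.5,0,0,0.2],[0,0,0,17,0,0,0.2],[0,0,0,25.5,0,0,0.2],[0,0,0,34,0,0,0.2],[0,0,0,42.5,0,0,0.2]]

```text
t: 12.55
eef_pos: [0.4258, 0.1918, 0.2496]
orientation: [-0.705, -0.04, 0.707, -0.04]
ft_force: [-0.4, 0.2, 0.6]
opening: 0.0513
```

Emit:
apply_moves:
  motion:
    - [[0,0,0,5,0,0,0.2],[0,0,0,5,0,0,0.2],[0,0,0,5,0,0,0.2]]

```text
t: 12.85
eef_pos: [0.4259, 0.1919, 0.2503]
orientation: [-0.706, -0.012, 0.708, -0.013]
ft_force: [0.2, 0.5, -0.1]
opening: 0.0512
```

```bash
python3 - <<'E'
from h import *
delta([.4265,.1918,.152],down(-88))
E
```

```text
t 12.85 pos [0.4259 0.1919 0.2503] F [ 0.2  0.5 -0.1] open 0.0512
d [ 0.0983  0.0001 -0.0007] r [ 0.01  0.08 -0.03]
```

Emit:
apply_moves:
  motion:
    - [[0.04,0,0,0,0,0,0.2],[0.08,0,0,0,0,0,0.2],[0.098,0,0,0,0,0,0.2],[0.098,0,0,0,0,0,-0.5],[0.098,0,0,0,0,0,-1]]
  grip_force: 30

```text
t: 13.35
eef_pos: [0.4263, 0.192, 0.1539]
orientation: [-0.707, -0.012, 0.707, -0.012]
ft_force: [0.5, 0.2, 1.7]
opening: 0.023
```

Emit:
apply_moves:
  motion:
    - [[0,0,0,0,0,0,-1],[0,0,0,0,0,0,-1],[0,0,0,0,0,0,-1]]

```text
t: 13.65
eef_pos: [0.4264, 0.1919, 0.1545]
orientation: [0.707, 0.011, -0.707, 0.011]
ft_force: [-2.9, -5.2, 2.6]
opening: 0.0169
```

Emit:
apply_moves:
  motion:
    - [[0,-0.0011,0.0017,0.5,0,0,-1],[0,-0.002,0.003,1,0,0,-1]]

```text
t: 13.85
eef_pos: [0.4243, 0.1933, 0.1546]
orientation: [0.708, 0.005, -0.706, 0.006]
ft_force: [17.8, -14.4, -3.6]
opening: 0.0172
```

Emit:
apply_moves:
  motion:
    - [[0,0,0,0,0,0,-0.4],[0,0,0,0,0,0,0.2],[0,0,0,0,0,0,0.2],[-0.05,0,0,0,0,0,0.2],[-0.1,0,0,0,0,0,0.2]]

```text
t: 14.35
eef_pos: [0.4224, 0.1938, 0.2539]
orientation: [-0.706, -0.005, 0.708, -0.006]
ft_force: [-0.1, 0.9, 1.0]
opening: 0.0515
```

Emit:
apply_moves:
  motion:
    - [[0,0,0.05,0,0,0,0.2],[0,0,0.1,0,0,0,0.2],[0,-0.05,0.1,0,0,0,0.2],[0,-0.05,0.1,0,0,0,0.2]]

```text
t: 14.75
eef_pos: [0.3204, 0.2455, 0.2552]
orientation: [0.708, 0.008, -0.706, 0.005]
ft_force: [-0.0, 0.9, 0.5]
opening: 0.0512
```

```bash
python3 - <<'E'
from h import *
t=cap('top','t8');s=cap('side','s8')
for c,z in((t,.162),):
  r,_=blobs(t,(0,150,70),(5,255,255),15,(140,200,230,300))
  for ce,s_ in r: print(ce,s_,'z.162',onz(t,ce,.162).round(4))
cv2.imwrite('pics/z8.png',cv2.resize(s['image'][110:210,240:360,::-1],None,fx=6,fy=6,interpolation=cv2.INTER_CUBIC))
E
```

```text
[154.44444444 228.50617284] [149 224  11  10  81] z.162 [0.5339 0.3081 0.162 ]
[208.25       278.47727273] [205 275   8   8  44] z.162 [0.4245 0.1919 0.162 ]
```

View pics/z8.png

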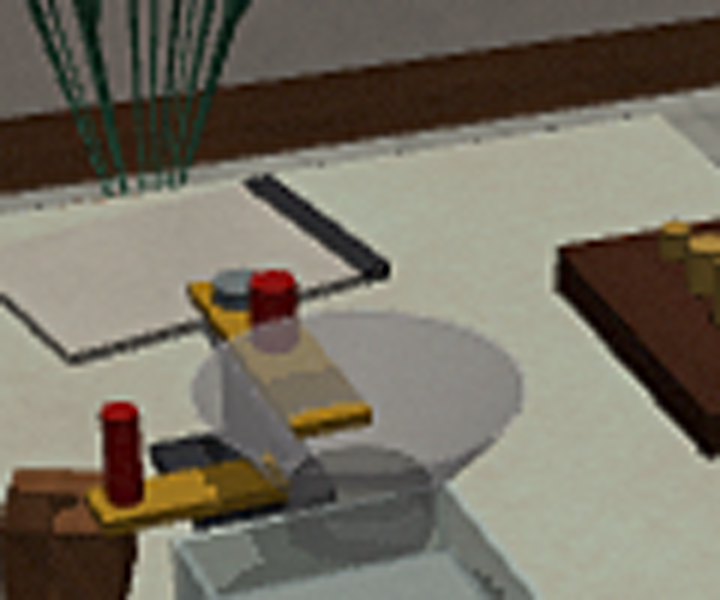

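Peg is back at (0.4245, 0.1919), the home value, and the pin knob sits flush. Now the scoop and tray geometry.

```bash
python3 - <<'E'
from h import *
t=cap('top','t9');s=cap('side','s9')
print('funnel',onz(t,(207.7,226.3),.150).round(4))
g=t['image'];hsv=cv2.cvtColor(g,cv2.COLOR_RGB2HSV)
# tray outline: dark grey pixels in ROI
roi=np.zeros(g.shape[:2],np.uint8);roi[160:242,270:430]=1
m=((g.max(2)<135)&(roi>0)).astype(np.uint8);m=cv2.morphologyEx(m,cv2.MORPH_CLOSE,np.ones((7,7)))
c=max(cv2.findContours(m,0,1)[0],key=cv2.contourArea);r=cv2.minAreaRect(c);print('tray',r);B=cv2.boxPoints(r)
for b in B: print(b.round(1),onz(t,b,.045).round(4))
# mat
roi[:]=0;roi[242:320,310:430]=1
m=((g.max(2)<60)&(roi>0)).astype(np.uint8);blue=cv2.inRange(hsv,np.array((100,100,20)),np.array((130,255,255)))*(roi)
m2=cv2.morphologyEx(m|(blue>0).astype(np.uint8),cv2.MORPH_CLOSE,np.ones((5,5)));m2=cv2.morphologyEx(m2,cv2.MORPH_OPEN,np.ones((25,25)))
c=max(cv2.findContours(m2,0,1)[0],key=cv2.contourArea);r=cv2.minAreaRect(c);print('mat',r)
for b in cv2.boxPoints(r): print(b.round(1),onz(t,b,.003).round(4))
print('mat c',onz(t,r[0],.003).round(4))
cv2.imwrite('pics/z9.png',cv2.resize(s['image'][220:360,250:440,::-1],None,fx=4,fy=4,interpolation=cv2.INTER_CUBIC))
cv2.imwrite('pics/z9b.png',cv2.resize(t['image'][235:325,310:440,::-1],None,fx=6,fy=6,interpolation=cv2.INTER_CUBIC))
E
```

```text
funnel [0.5381 0.1955 0.15  ]
tray ((351.2255859375, 204.03048706054688), (52.45497512817383, 125.89193725585938), 83.6598129272461)
[285.8 184.9] [0.6439 0.0319 0.045 ]
[410.9 171. ] [ 0.6723 -0.264   0.045 ]
[416.7 223.1] [ 0.5483 -0.2743  0.045 ]
[291.6 237. ] [0.5203 0.0196 0.045 ]
mat ((368.93853759765625, 277.4778137207031), (53.746971130371094, 92.30458068847656), 83.2901611328125)
[320.  256.2] [ 0.4764 -0.0456  0.003 ]
[411.6 245.4] [ 0.4989 -0.2667  0.003 ]
[417.9 298.8] [ 0.3708 -0.2783  0.003 ]
[326.2 309.6] [ 0.3486 -0.0588  0.003 ]
mat c [ 0.4234 -0.1623  0.003 ]
```

View pics/z9.png

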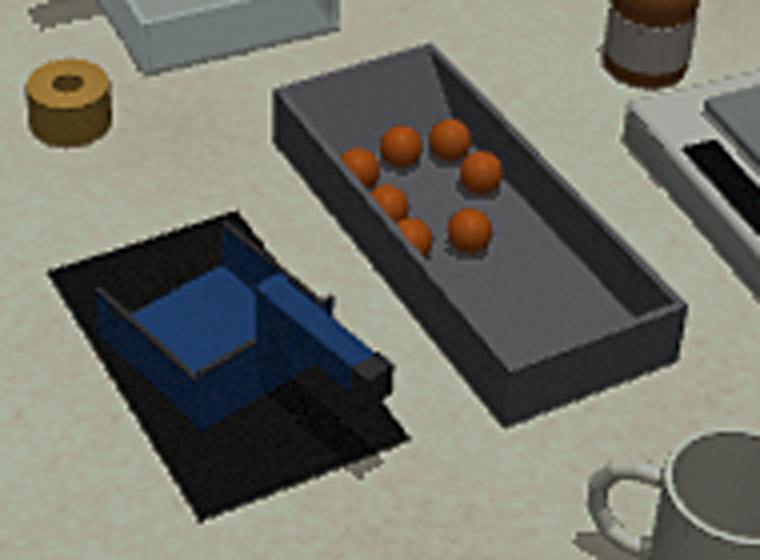

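View pics/z9b.png

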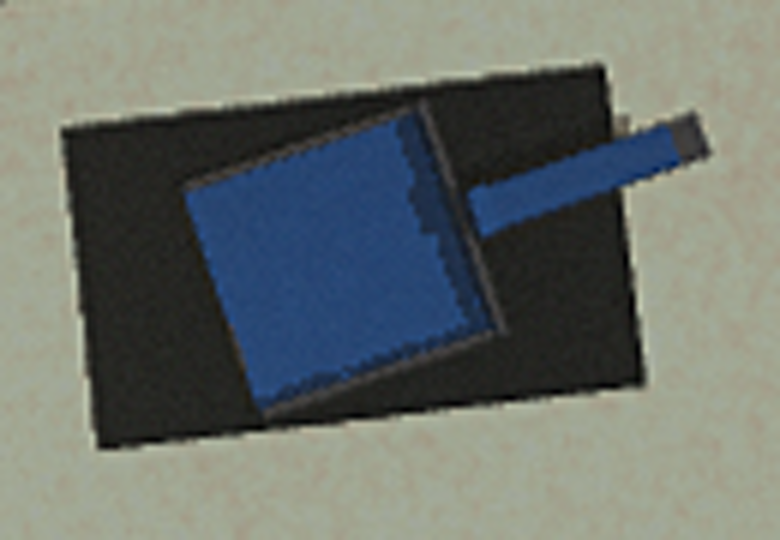

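```bash
python3 - <<'E'
from h import *
t=cap('top')
f=lambda p,z:onz(t,((p[0]+.5)/3.7-.5+280,(p[1]+.5)/3.7-.5+160),z)[:2]
P={k:f(*v) for k,v in dict(TL=((36,94),.045),TR=((483,45),.045),BR=((505,229),.045),BL=((55,276),.045),r1=((107,103),.005),r2=((122,262),.005),e1=((460,68),.005),e2=((476,222),.005)).items()}
for k,v in P.items(): print(k,v.round(4))
d=lambda a,b:(np.linalg.norm(P[a]-P[b]).round(4),np.degrees(np.arctan2(*(P[b]-P[a])[::-1])).round(2))
for a,b in(('TR','TL'),('BR','BL'),('BL','TL'),('BR','TR'),('r2','r1'),('e2','e1'),('e1','r1'),('e2','r2')): print(a,b,d(a,b))
print('c',(P['TL']+P['TR']+P['BL']+P['BR'])/4)
# scoop from z9b (x6, off 310,235)
h=lambda p,z:onz(t,((p[0]+.5)/6-.5+310,(p[1]+.5)/6-.5+235),z)[:2]
S=dict(lipU=h((185,188),.038),lipD=h((265,415),.038),rearU=h((424,104),.047),rearD=h((503,332),.047),hr1=h((468,190),.089),hr2=h((483,238),.089),he1=h((668,124),.089),he2=h((680,167),.089),end1=h((690,112),.089),end2=h((708,155),.089))
for k,v in S.items(): print(k,v.round(4))
ang=lambda v:np.degrees(np.arctan2(v[1],v[0])).round(2)
print('rear angle',ang(S['rearU']-S['rearD']),np.linalg.norm(S['rearU']-S['rearD']),'lip',ang(S['lipU']-S['lipD']),np.linalg.norm(S['lipU']-S['lipD']))
hc=(S['hr1']+S['hr2'])/2;he=(S['end1']+S['end2'])/2
print('handle front',hc,'end',he,np.linalg.norm(hc-he),ang(hc-he))
M=dict(a=h((62,128),.003),b=h((603,66),.003),c=h((645,384),.003),d=h((98,450),.003))
print('mat',{k:v.round(4) for k,v in M.items()},sum(M.values())/4,ang(M['a']-M['b']),ang(M['d']-M['c']))
E
```

```text
TL [0.6435 0.0235]
TR [ 0.6704 -0.2623]
BR [ 0.5521 -0.2731]
BL [0.5268 0.0126]
r1 [ 0.6434 -0.0205]
r2 [ 0.5387 -0.0289]
e1 [ 0.6628 -0.2522]
e2 [ 0.5612 -0.26  ]
TR TL (np.float64(0.287), np.float64(95.39))
BR BL (np.float64(0.2869), np.float64(95.07))
BL TL (np.float64(0.1172), np.float64(5.29))
BR TR (np.float64(0.1188), np.float64(5.23))
r2 r1 (np.float64(0.1051), np.float64(4.58))
e2 e1 (np.float64(0.102), np.float64(4.4))
e1 r1 (np.float64(0.2326), np.float64(94.79))
e2 r2 (np.float64(0.2323), np.float64(95.56))
c [ 0.59819491 -0.12482991]
lipU [ 0.4511 -0.0938]
lipD [ 0.3624 -0.1234]
rearU [ 0.482  -0.1872]
rearD [ 0.3931 -0.2158]
hr1 [ 0.4469 -0.1996]
hr2 [ 0.4288 -0.2048]
he1 [ 0.4706 -0.2756]
he2 [ 0.4544 -0.2797]
end1 [ 0.4751 -0.284 ]
end2 [ 0.4587 -0.2904]
rear angle 17.83 0.09332626511720148 lip 18.44 0.09352065340835375
handle front [ 0.43787284 -0.2021833 ] end [ 0.46688192 -0.28720327] 0.08983274942081595 108.84
mat {'a': array([ 0.477 , -0.0455]), 'b': array([ 0.4985, -0.263 ]), 'c': array([ 0.3713, -0.2764]), 'd': array([ 0.3485, -0.058 ])} [ 0.42384987 -0.16072262] 95.64 95.95
```

```bash
cat >> h.py <<'E'
def grip(ang,lean):
    """scoop +x heading ang(deg), tool leaned: tool x = -z*cos(lean)+ux*sin(lean); jaws along scoop -y"""
    a=np.radians(ang);l=np.radians(lean);ux=np.array([np.cos(a),np.sin(a),0]);uy=np.array([-np.sin(a),np.cos(a),0])
    x=np.array([0,0,-np.cos(l)])+ux*np.sin(l);y=-uy;return Ro.from_matrix(np.c_[x,y,np.cross(x,y)])
def scoop_tcp(o,ang,pitch=0,lean=20,xg=-.080):
    """TCP pose for scoop origin o (world underside centre), heading ang, pitch>0 = lip up; grasp point at scoop (xg,0,.075)"""
    a=np.radians(ang);p=np.radians(pitch);h=np.array([np.cos(a),np.sin(a),0]);k=np.array([0,0,1.])
    sx=h*np.cos(p)+k*np.sin(p);sz=k*np.cos(p)-h*np.sin(p)
    R=grip(ang,lean+pitch);g=np.asarray(o)+xg*sx+.075*sz
    return g+.005*R.as_matrix()[:,0],R
E
python3 - <<'E'
from h import *
p,R=scoop_tcp([.4222,-.155,.003],108.3);print(p)
delta(p+[0,0,.12],R)
E
```

```text
[ 0.44678244 -0.22933043  0.07330154]
t 15.0 pos [0.3228 0.2419 0.2529] F [-0.   0.4 -0.9] open 0.0509
d [ 0.0599  0.4729 -0.1175] r [-106.28   13.81  -18.72]
```

Emit:
apply_moves:
  motion:
    - [[0,0.036,-0.009,-8.2,1.06,-1.44,0.2],[0,0.073,-0.018,-16.4,2.1,-2.9,0.2],[0,0.109,-0.027,-24.5,3.2,-4.3,0.2],[0,0.145,-0.036,-32.7,4.25,-5.8,0.2],[0,0.182,-0.045,-40.9,5.3,-7.2,0.2]]

```text
t: 15.5
eef_pos: [0.3676, 0.0725, 0.2532]
orientation: [0.7, 0.244, -0.649, 0.171]
ft_force: [1.0, 0.4, 0.7]
opening: 0.0512
```

```bash
python3 - <<'E'
from h import *
p,R=scoop_tcp([.4222,-.155,.003],108.3)
delta(p+[0,0,.12],R)
E
```

```text
t 15.5 pos [0.3676 0.0725 0.2532] F [1.  0.4 0.7] open 0.0512
d [0.0265 0.2973 0.1087] r [-72.89   9.45 -12.72]
```

Emit:
apply_moves:
  motion:
    - [[0,0.033,0.012,-8.1,1.05,-1.41,0.2],[0,0.066,0.024,-16.2,2.1,-2.8,0.2],[0,0.099,0.036,-24.3,3.15,-4.2,0.2],[0.01,0.132,0.048,-32.4,4.2,-5.65,0.2],[0.015,0.165,0.06,-40.5,5.25,-7.07,0.2]]

```text
t: 16.0
eef_pos: [0.4101, -0.0921, 0.2202]
orientation: [0.624, 0.475, -0.523, 0.333]
ft_force: [0.3, 0.1, 1.1]
opening: 0.0509
```

```bash
python3 - <<'E'
from h import *
p,R=scoop_tcp([.4222,-.155,.003],108.3)
delta(p+[0,0,.12],R)
E
```

```text
t 16.0 pos [ 0.4101 -0.0921  0.2202] F [0.3 0.1 1.1] open 0.0509
d [-0.0076  0.0815  0.1192] r [-37.14   4.81  -6.44]
```

Emit:
apply_moves:
  motion:
    - [[-0.002,0.02,0.028,-8.3,1.05,-1.4,0.2],[-0.004,0.04,0.056,-16.6,2.1,-2.8,0.2],[-0.006,0.06,0.085,-24.9,3.15,-4.2,0.2],[-0.0076,0.0815,0.119,-33,4.2,-5.65,0.2],[-0.0076,0.0815,0.119,-37,4.8,-6.4,0.2]]

```text
t: 16.5
eef_pos: [0.4462, -0.231, 0.1914]
orientation: [0.481, 0.664, -0.337, 0.463]
ft_force: [-1.3, 0.7, 0.1]
opening: 0.0515
```

```bash
python3 - <<'E'
from h import *
s=cap('side','s10');t=cap('top','t10')
p,R=scoop_tcp([.4222,-.155,.003],108.3)
delta(p+[0,0,.02],R)
delta(p,R)
cv2.imwrite('pics/z10.png',cv2.resize(s['image'][180:360,230:420,::-1],None,fx=3.3,fy=3.3,interpolation=cv2.INTER_CUBIC))
E
```

```text
t 16.6 pos [ 0.4462 -0.2284  0.1927] F [0.6 0.6 0. ] open 0.051
d [0.093  0.0006 0.0351] r [-0.44 -0.08  0.02]
t 16.6 pos [ 0.4462 -0.2284  0.1927] F [0.6 0.6 0. ] open 0.051
d [0.1118 0.0006 0.042 ] r [-0.44 -0.08  0.02]
```

View pics/z10.png

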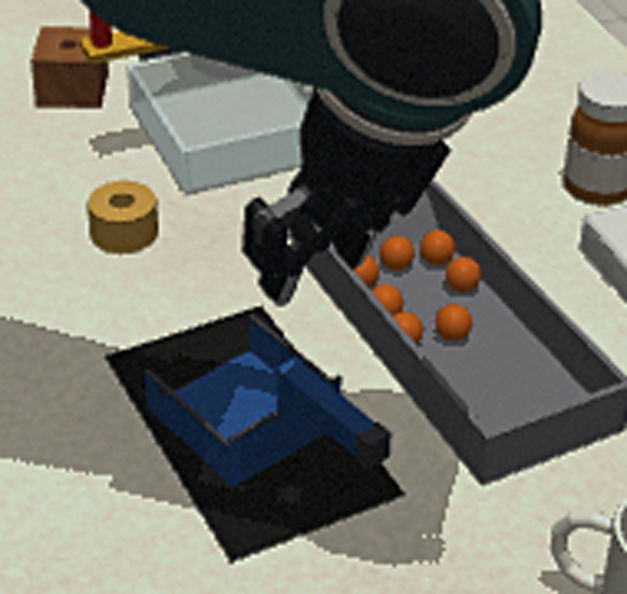

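View pics/t10.png

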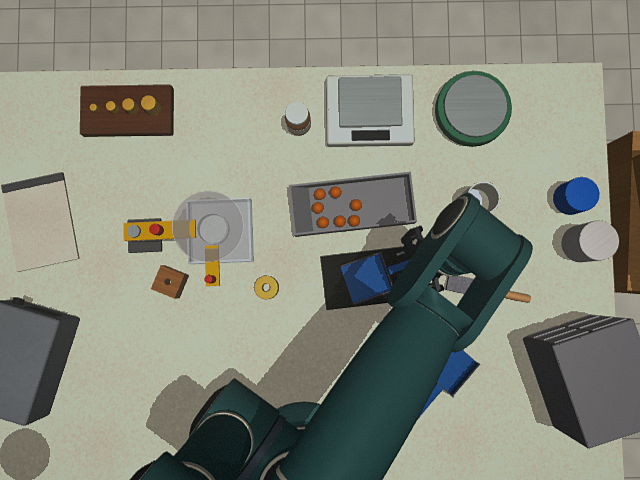

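Emit:
apply_moves:
  motion:
    - [[0.037,0.0006,0.014,-0.4,0,0,0.2],[0.075,0.0006,0.028,-0.4,0,0,0.2],[0.1,0.0006,0.0375,-0.4,0,0,0.2],[0.112,0.0006,0.042,-0.4,0,0,0.2],[0.112,0.0006,0.042,-0.4,0,0,0.2]]

```text
t: 17.1
eef_pos: [0.4467, -0.2274, 0.0737]
orientation: [0.48, 0.664, -0.336, 0.465]
ft_force: [-0.1, -0.2, 0.2]
opening: 0.051
```

```bash
python3 - <<'E'
from h import *
s=cap('side','s11');t=cap('top','t11')
p,R=scoop_tcp([.4222,-.155,.003],108.3)
delta(p,R)
cv2.imwrite('pics/z11.png',cv2.resize(s['image'][220:340,250:380,::-1],None,fx=5,fy=5,interpolation=cv2.INTER_CUBIC))
E
```

```text
t 17.2 pos [ 0.4478 -0.2281  0.076 ] F [-1.1  0.4  0.2] open 0.051
d [ 0.0023 -0.0013  0.0018] r [ 0.05  0.15 -0.09]
```

View pics/z11.png

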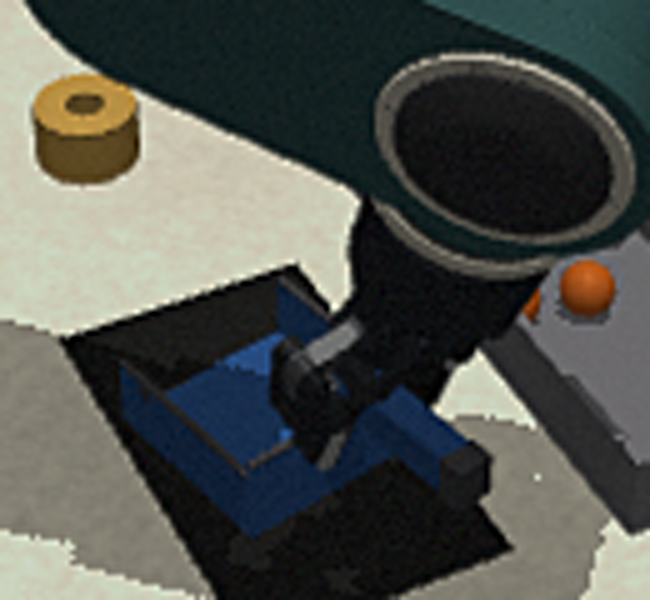

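Emit:
apply_moves:
  motion:
    - [[0.002,-0.001,0.002,0,0,0,0],[0.002,-0.001,0.002,0,0,0,-0.3],[0.002,-0.001,0.002,0,0,0,-0.6],[0.002,-0.001,0.002,0,0,0,-1],[0.002,-0.001,0.002,0,0,0,-1]]
  grip_force: 90

```text
t: 17.7
eef_pos: [0.4471, -0.2294, 0.0729]
orientation: [0.479, 0.663, -0.336, 0.466]
ft_force: [-1.0, -0.6, 6.7]
opening: 0.0166
```

Emit:
apply_moves:
  motion:
    - [[0,0,0,0,0,0,-1],[0,0,0,0,0,0,-1],[0,0,0,0,0,0,-1]]

```text
t: 18.0
eef_pos: [0.4471, -0.2294, 0.0729]
orientation: [0.479, 0.663, -0.336, 0.466]
ft_force: [-0.7, -0.5, 6.4]
opening: 0.0167
```

```bash
python3 - <<'E'
from h import *
p,R=scoop_tcp([.4222,-.155,.003],108.3)
delta(p,R)
# tray path
c=np.array([.598,-.125,0]);a=np.radians(95.2);ux=np.array([np.cos(a),np.sin(a),0]);uy=np.array([-ux[1],ux[0],0])
st=ctrl.state();R0=Ro.from_quat(st['orientation'])
up=R0.inv().apply([0,0,.1]);print('up .1',up.round(4))
E
```

```text
t 18.0 pos [ 0.4471 -0.2294  0.0729] F [-0.7 -0.5  6.4] open 0.0167
d [-0.0003 -0.0003 -0.0003] r [ 0.1   0.12 -0.07]
up .1 [-0.094   0.0002 -0.034 ]
```

Emit:
apply_moves:
  motion:
    - [[-0.02,0,-0.007,0,0,0,-1],[-0.05,0,-0.018,0,0,0,-1],[-0.085,0,-0.031,0,0,0,-1],[-0.113,0,-0.041,0,0,0,-1],[-0.113,0,-0.041,0,0,0,-1]]

```text
t: 18.5
eef_pos: [0.4477, -0.2299, 0.1965]
orientation: [0.479, 0.662, -0.336, 0.468]
ft_force: [0.2, 0.5, -1.0]
opening: 0.0168
```

```bash
python3 - <<'E'
from h import *
s=cap('side','s12')
c=np.array([.598,-.125,0]);a=np.radians(95.2);ux=np.array([np.cos(a),np.sin(a),0])
o=c+ux*(-.083)+[0,0,.12]
p,R=scoop_tcp(o,95.2);print(o,p)
delta(p,R)
cv2.imwrite('pics/z12.png',cv2.resize(s['image'][180:340,230:420,::-1],None,fx=4,fy=3.5,interpolation=cv2.INTER_CUBIC))
E
```

```text
[ 0.6055225  -0.20765841  0.12      ] [ 0.61261812 -0.28562609  0.19030154]
t 18.55 pos [ 0.4472 -0.2296  0.194 ] F [ 0.4 -0.2 -2.6] open 0.0165
d [-0.0317  0.1393  0.1005] r [12.44  0.22  4.32]
```

View pics/z12.png

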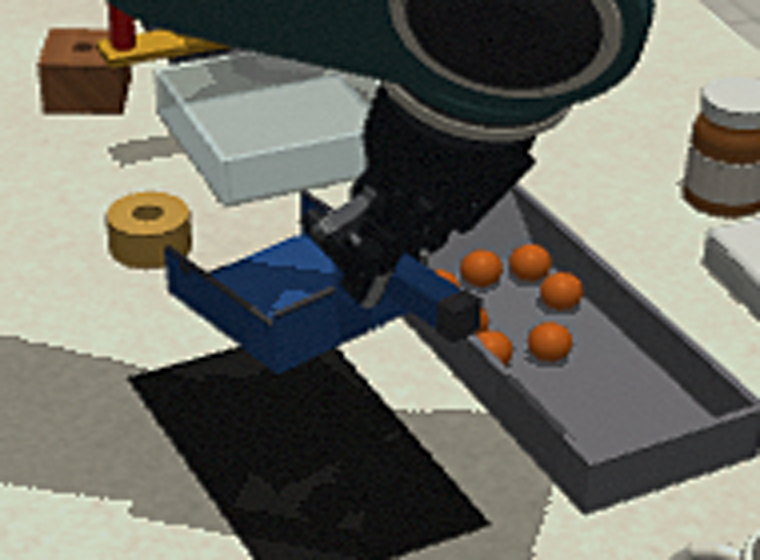

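Emit:
apply_moves:
  motion:
    - [[-0.007,0.03,0.02,3,0.05,1,-1],[-0.014,0.06,0.043,6,0.1,2,-1],[-0.022,0.1,0.072,9,0.15,3,-1],[-0.032,0.139,0.1,12.4,0.2,4.3,-1],[-0.032,0.139,0.1,12.4,0.2,4.3,-1]]

```text
t: 19.05
eef_pos: [0.6146, -0.2857, 0.1838]
orientation: [0.552, 0.607, -0.388, 0.42]
ft_force: [-0.1, -0.6, -2.4]
opening: 0.0166
```

Emit:
apply_moves:
  motion:
    - [[0,0,0,0,0,0,-1],[0,0,0,0,0,0,-1]]

```text
t: 19.25
eef_pos: [0.6109, -0.2846, 0.1876]
orientation: [0.552, 0.607, -0.387, 0.422]
ft_force: [-0.2, 0.8, -1.6]
opening: 0.0168
```

```bash
python3 - <<'E'
from h import *
s=cap('side','s13');t=cap('top','t13')
c=np.array([.598,-.125,0]);a=np.radians(95.2);ux=np.array([np.cos(a),np.sin(a),0])
for z in(.12,.008):
  o=c+ux*(-.083)+[0,0,z]
  p,R=scoop_tcp(o,95.2);print(o,p)
  delta(p,R)
cv2.imwrite('pics/z13.png',cv2.resize(s['image'][180:340,280:470,::-1],None,fx=4,fy=3.5,interpolation=cv2.INTER_CUBIC))
cv2.imwrite('pics/z13b.png',cv2.resize(t['image'][150:280,270:450,::-1],None,fx=4,fy=4,interpolation=cv2.INTER_CUBIC))
E
```

```text
[ 0.6055225  -0.20765841  0.12      ] [ 0.61261812 -0.28562609  0.19030154]
t 19.35 pos [ 0.6109 -0.2847  0.1887] F [ 0.5 -0.2 -2.1] open 0.0166
d [-0.0019  0.0017  0.0004] r [ 0.   -0.1   0.15]
[ 0.6055225  -0.20765841  0.008     ] [ 0.61261812 -0.28562609  0.07830154]
t 19.35 pos [ 0.6109 -0.2847  0.1887] F [ 0.5 -0.2 -2.1] open 0.0166
d [0.1033 0.0019 0.0389] r [ 0.   -0.1   0.15]
```

View pics/z13.png

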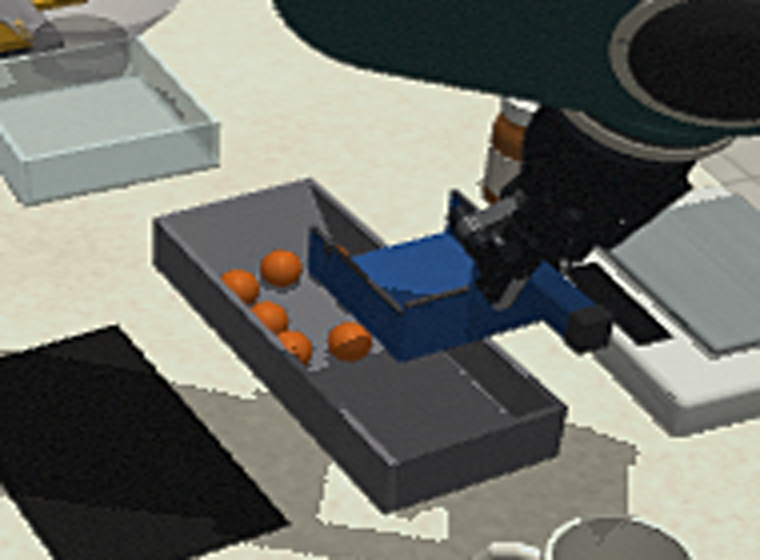

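View pics/z13b.png

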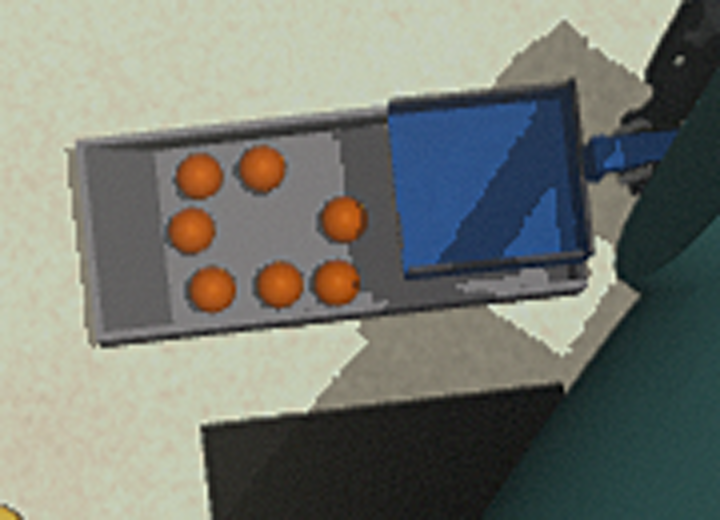

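```bash
cat >> h.py <<'E'
def scoop_pts(st=None,lean=20,xg=-.080):
    st=st or ctrl.state();R=Ro.from_quat(st['orientation']).as_matrix();g=st['eef_pos']-.005*R[:,0]
    # scoop axes in tool frame: rotate by lean
    l=np.radians(lean);sx=R[:,0]*np.sin(l)+R[:,2]*np.cos(l)*1.0;sz=-R[:,0]*np.cos(l)+R[:,2]*np.sin(l)
    # tool z = x cross y
    sy=np.cross(sz,sx);o=g-xg*sx-.075*sz
    return o,sx,sy,sz
E
python3 - <<'E'
from h import *
p,R=scoop_tcp([.5,0,.1],95);st=dict(eef_pos=p,orientation=R.as_quat());print('check',[v.round(3) for v in scoop_pts(st)])
t=cap('top');o,sx,sy,sz=scoop_pts();print(o,sx.round(3),sz.round(3))
for n,(x,y,z) in dict(rearU=(-.05,-.048,.044),rearD=(-.05,.048,.044),lipD=(.05,.048,.002),lipU=(.05,-.048,.002),lipDt=(.05,.048,.035),lipUt=(.05,-.048,.035)).items():
    u=proj(t,o+x*sx+y*sy+z*sz);print(n,((u-[270,150]+.5)*4-.5).round(1))
E
```

```text
check [array([ 0.508, -0.093,  0.066]), array([ 0.067, -0.763, -0.643]), array([0.996, 0.087, 0.   ]), array([ 0.056, -0.64 ,  0.766])]
[ 0.61211831 -0.2993646   0.0847445 ] [ 0.069 -0.762 -0.644] [ 0.061 -0.641  0.765]
rearU [650.7 245.7]
rearD [629.4  72.6]
lipD [687.4  95.6]
lipU [707.5 257.2]
lipDt [731.9  83.5]
lipUt [752.6 248. ]
```

```bash
sed -i 's/sx=R\[:,0\]\*np.sin(l)+R\[:,2\]\*np.cos(l)\*1.0;sz=-R\[:,0\]\*np.cos(l)+R\[:,2\]\*np.sin(l)/sx=R[:,0]*np.sin(l)-R[:,2]*np.cos(l);sz=-R[:,0]*np.cos(l)-R[:,2]*np.sin(l)/' h.py
python3 - <<'E'
from h import *
p,R=scoop_tcp([.5,0,.1],95);st=dict(eef_pos=p,orientation=R.as_quat());print('check',[v.round(3) for v in scoop_pts(st)])
t=cap('top');o,sx,sy,sz=scoop_pts();print(o,sx.round(3),sz.round(3))
for n,(x,y,z) in dict(rearU=(-.05,-.048,.044),rearD=(-.05,.048,.044),lipD=(.05,.048,.002),lipU=(.05,-.048,.002),lipDt=(.05,.048,.035),lipUt=(.05,-.048,.035)).items():
    u=proj(t,o+x*sx+y*sy+z*sz);print(n,((u-[270,150]+.5)*4-.5).round(1))
E
```

```text
check [array([ 0.5, -0. ,  0.1]), array([-0.087,  0.996,  0.   ]), array([-0.996, -0.087, -0.   ]), array([-0.,  0.,  1.])]
[ 0.60377591 -0.20675826  0.11883134] [-0.091  0.996  0.001] [ 0.002 -0.001  1.   ]
rearU [572.5  74.5]
rearD [593.6 249.3]
lipD [404.1 277.7]
lipU [384.7 108. ]
lipDt [408.1 270.9]
lipUt [388.3  97.2]
```

Emit:
apply_moves:
  motion:
    - [[0,0.0055,0,-1.6,0,-0.5,-1],[0.02,0.0055,0.007,-1.6,0,-0.5,-1],[0.04,0.0055,0.0145,-1.6,0,-0.5,-1],[0.055,0.0055,0.02,-1.6,0,-0.5,-1],[0.055,0.0055,0.02,-1.6,0,-0.5,-1]]

```text
t: 19.95
eef_pos: [0.6163, -0.2838, 0.1275]
orientation: [0.543, 0.615, -0.38, 0.427]
ft_force: [0.0, -0.2, -1.8]
opening: 0.0167
```

```bash
python3 - <<'E'
from h import *
s=cap('side','s14');t=cap('top','t14')
o,sx,sy,sz=scoop_pts();print(o.round(4),sx.round(3),sz.round(3))
cv2.imwrite('pics/z14b.png',cv2.resize(t['image'][150:280,270:450,::-1],None,fx=4,fy=4,interpolation=cv2.INTER_CUBIC))
E
```

```text
[ 0.6076 -0.2065  0.0603] [-0.121  0.993  0.002] [ 0.001 -0.002  1.   ]
```

View pics/z14b.png

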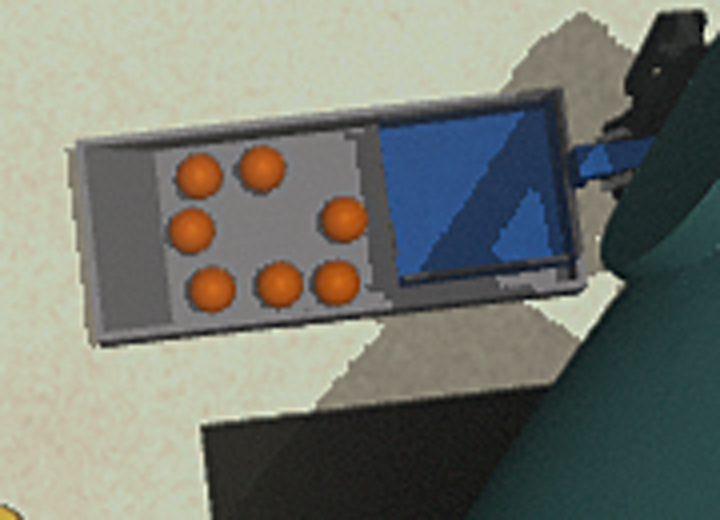

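```bash
python3 - <<'E'
from h import *
t=cap('top','t15')
cv2.imwrite('pics/z15.png',cv2.resize(t['image'][165:235,355:435,::-1],None,fx=10,fy=8.5,interpolation=cv2.INTER_CUBIC))
o,sx,sy,sz=scoop_pts()
f=lambda X:((proj(t,X)-[355,165]+.5)*[10,8.5]-.5).round(0)
P=lambda x,y,z:o+x*sx+y*sy+z*sz
for n,q in dict(lipU=(.05,-.048,0),lipD=(.05,.048,0),lipUt=(.05,-.048,.035),lipDt=(.05,.048,.035),rU=(-.05,-.048,.044),rD=(-.05,.048,.044),h1=(-.054,-.009,.086),h2=(-.054,.009,.086)).items(): print(n,f(P(*q)))
E
```

```text
lipU [ 92. 133.]
lipD [150. 477.]
lipUt [100. 110.]
lipDt [160. 463.]
rU [540.  53.]
rD [602. 408.]
h1 [609. 169.]
h2 [621. 237.]
```

View pics/z15.png

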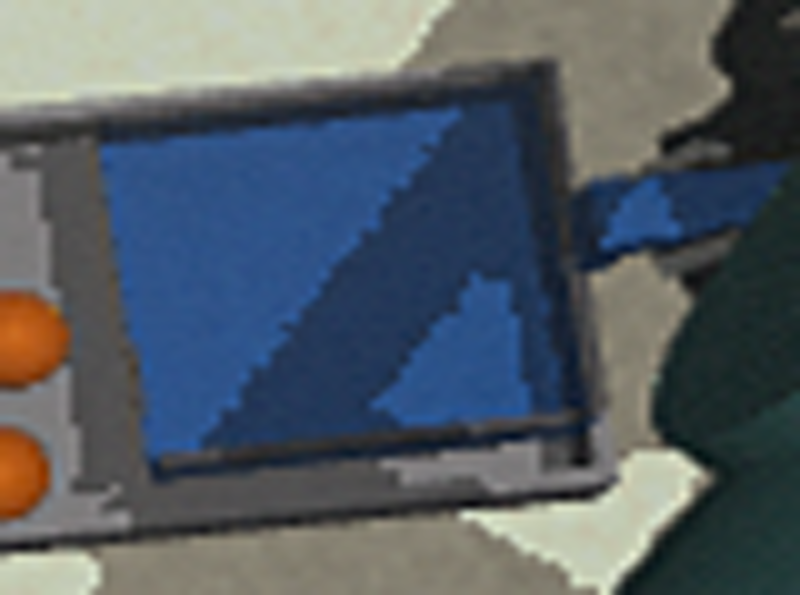

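Emit:
apply_moves:
  motion:
    - [[0.01,0,0.0035,0,0,0,-1],[0.02,0,0.007,0,0,0,-1],[0.03,0,0.011,0,0,0,-1],[0.04,0,0.0145,0,0,0,-1],[0.046,0,0.0165,0,0,0,-1]]

```text
t: 20.6
eef_pos: [0.6165, -0.2838, 0.0793]
orientation: [0.543, 0.614, -0.38, 0.428]
ft_force: [-0.4, -0.5, -1.7]
opening: 0.0168
```

```bash
python3 - <<'E'
from h import *
t=cap('top','t16')
cv2.imwrite('pics/z16.png',cv2.resize(t['image'][160:245,280:435,::-1],None,fx=5,fy=5,interpolation=cv2.INTER_CUBIC))
st=ctrl.state();print(st['ft_force'],st['ft_torque'],st['opening'])
o,sx,sy,sz=scoop_pts();print(o.round(4),sx.round(3),sz.round(3))
E
```

```text
[-0.06275781  0.41633549 -3.29879032] [-0.3814945   0.00313462  0.01128707] 0.016608664399246277
[ 0.6067 -0.2058  0.0086] [-0.12   0.993  0.003] [ 0.003 -0.003  1.   ]
```

View pics/z16.png

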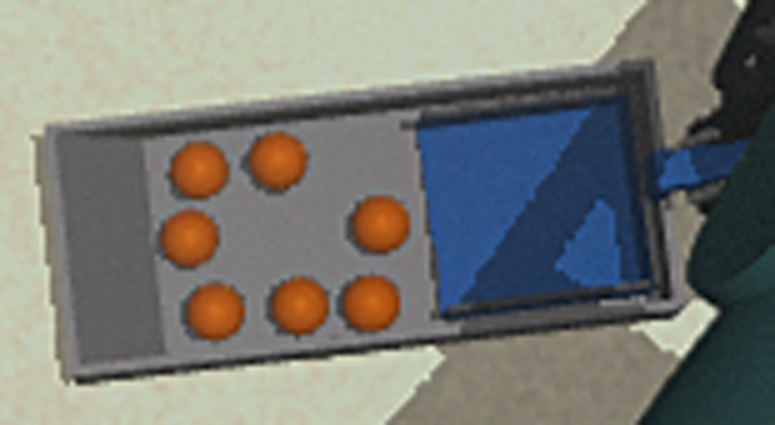

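Emit:
apply_moves:
  motion:
    - [[0.0015,0,0.0005,0,0,0,-1],[0.003,0,0.001,0,0,0,-1],[0.003,0,0.001,0,0,0,-1]]

```text
t: 20.95
eef_pos: [0.617, -0.284, 0.0781]
orientation: [0.543, 0.614, -0.38, 0.429]
ft_force: [0.5, 0.7, -0.9]
opening: 0.0166
```

Emit:
apply_moves:
  motion:
    - [[0.001,0,0.0004,0,0,0,-1],[0.001,0,0.0004,0,0,0,-1]]

```text
t: 21.15
eef_pos: [0.6169, -0.284, 0.0769]
orientation: [0.543, 0.614, -0.38, 0.429]
ft_force: [-0.3, 0.2, -1.5]
opening: 0.0168
```

```bash
python3 - <<'E'
from h import *
st=ctrl.state();print(st['ft_force'],st['ft_torque'],st['opening'])
o,sx,sy,sz=scoop_pts();print(o.round(4),sx.round(4),sz.round(3))
R0=Ro.from_quat(st['orientation'])
a=np.radians(95.2);ux=np.array([np.cos(a),np.sin(a),0])
print('fwd .1',R0.inv().apply(.1*ux).round(4))
c=np.array([.598,-.125,0]);lip=o+.05*sx;print('lip tray x',(lip-c)@ux,'y',(lip-c)@np.array([-ux[1],ux[0],0]))
E
```

```text
[-0.28021163  0.23065204 -1.49341059] [-0.34130482 -0.00906053 -0.00581135] 0.01678311618597386
[ 0.6074 -0.2062  0.0067] [-0.1205  0.9927  0.0018] [ 0.001 -0.002  1.   ]
fwd .1 [ 0.0344  0.003  -0.0939]
lip tray x -0.03170093772093077 y -0.00048767016719125124
```

Emit:
apply_moves:
  motion:
    - [[0.0012,0,0.0005,0,0,0,-1],[0.004,0.0003,-0.007,0,0,0,-1],[0.0067,0.0005,-0.0145,0,0,0,-1],[0.0095,0.0007,-0.022,0,0,0,-1],[0.0122,0.001,-0.0295,0,0,0,-1]]

```text
t: 21.65
eef_pos: [0.6139, -0.2512, 0.0755]
orientation: [0.543, 0.614, -0.38, 0.428]
ft_force: [-0.4, 0.5, -2.1]
opening: 0.0167
```

Emit:
apply_moves:
  motion:
    - [[0.0027,0.0002,-0.0075,0,0,0,-1],[0.0055,0.0005,-0.015,0,0,0,-1],[0.0082,0.0007,-0.0225,0,0,0,-1],[0.011,0.001,-0.03,0,0,0,-1],[0.0137,0.0012,-0.0375,0,0,0,-1]]

```text
t: 22.15
eef_pos: [0.6103, -0.2117, 0.0755]
orientation: [0.543, 0.614, -0.38, 0.428]
ft_force: [-0.1, -0.8, -2.8]
opening: 0.0169
```

```bash
cat > trayst.py <<'E'
from h import *
import sys
t=cap('top','t_'+sys.argv[1])
cv2.imwrite(f'pics/z_{sys.argv[1]}.png',cv2.resize(t['image'][160:245,280:435,::-1],None,fx=5,fy=5,interpolation=cv2.INTER_CUBIC))
st=ctrl.state();print(round(st['t'],2),st['ft_force'].round(1),st['ft_torque'].round(2),st['opening'])
o,sx,sy,sz=scoop_pts();print(o.round(4),sx.round(4),sz.round(3))
R0=Ro.from_quat(st['orientation'])
a=np.radians(95.2);ux=np.array([np.cos(a),np.sin(a),0])
print('fwd .1',R0.inv().apply(.1*ux).round(4),'up .01',R0.inv().apply([0,0,.01]).round(4))
c=np.array([.598,-.125,0]);lip=o+.05*sx;print('lip tray x',(lip-c)@ux,'y',(lip-c)@np.array([-ux[1],ux[0],0]),lip[2])
E
python3 trayst.py a
```

```text
22.2 [ 0.9  0.7 -0.7] [-0.35 -0.14  0.02] 0.016589401834502106
[ 0.6007 -0.1329  0.0054] [-0.121   0.9926  0.0024] [ 0.002 -0.002  1.   ]
fwd .1 [ 0.0344  0.0031 -0.0938] up .01 [-0.0094 -0.     -0.0034]
lip tray x 0.04182368007391023 y -0.0004163162183594365 0.0055043107606872616
```

View pics/z_a.png

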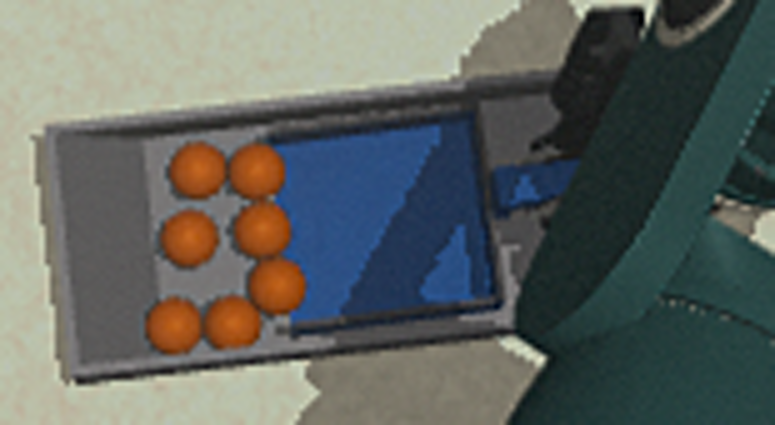

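Emit:
apply_moves:
  motion:
    - [[0.002,0.0002,-0.0055,0,0,0,-1],[0.004,0.0004,-0.011,0,0,0,-1],[0.0061,0.0005,-0.0165,0,0,0,-1],[0.0081,0.0007,-0.022,0,0,0,-1],[0.01,0.0009,-0.0275,0,0,0,-1]]

```text
t: 22.7
eef_pos: [0.6077, -0.1828, 0.0755]
orientation: [0.543, 0.614, -0.38, 0.428]
ft_force: [-0.9, -0.5, -2.2]
opening: 0.0166
```

```bash
python3 trayst.py b
```

```text
22.75 [-0.1  0.6 -2.3] [-0.55 -0.11  0.  ] 0.016879026685749216
[ 0.5981 -0.1042  0.0054] [-0.1209  0.9927  0.0023] [ 0.002 -0.002  1.   ]
fwd .1 [ 0.0344  0.003  -0.0938] up .01 [-0.0094 -0.     -0.0034]
lip tray x 0.07064760530180372 y -0.0004473209113430353 0.005531439818793557
```

View pics/z_b.png

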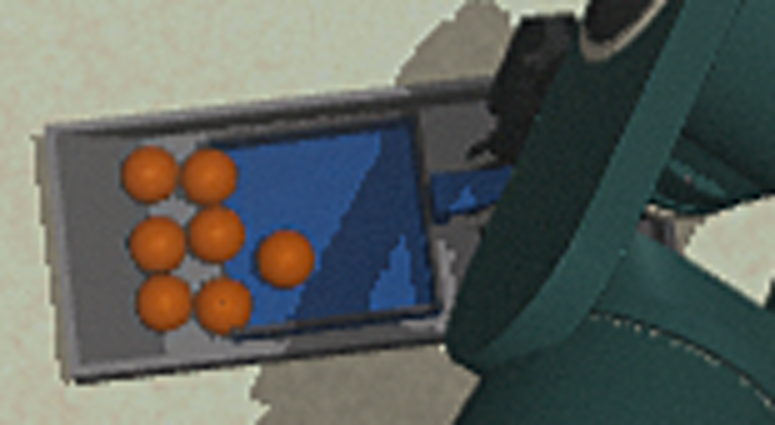

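Emit:
apply_moves:
  motion:
    - [[0.0017,0.0002,-0.0047,0,0,0,-1],[0.0034,0.0003,-0.0094,0,0,0,-1],[0.0052,0.0005,-0.0141,0,0,0,-1],[0.0069,0.0006,-0.0188,0,0,0,-1],[0.0086,0.0008,-0.0235,0,0,0,-1]]

```text
t: 23.25
eef_pos: [0.6066, -0.1592, 0.0766]
orientation: [0.544, 0.612, -0.38, 0.43]
ft_force: [3.6, -5.2, -0.5]
opening: 0.0166
```

```bash
python3 trayst.py c
```

```text
23.3 [-0.   1.1 -2.7] [-0.53 -0.13 -0.  ] 0.016356568234318344
[ 0.5968 -0.0803  0.0061] [-1.197e-01  9.928e-01  7.000e-04] [-0.001 -0.001  1.   ]
fwd .1 [ 0.0343  0.0029 -0.0939] up .01 [-0.0094  0.     -0.0034]
lip tray x 0.09461068944771293 y -0.0014289228124215888 0.006171924633402118
```

View pics/z_c.png

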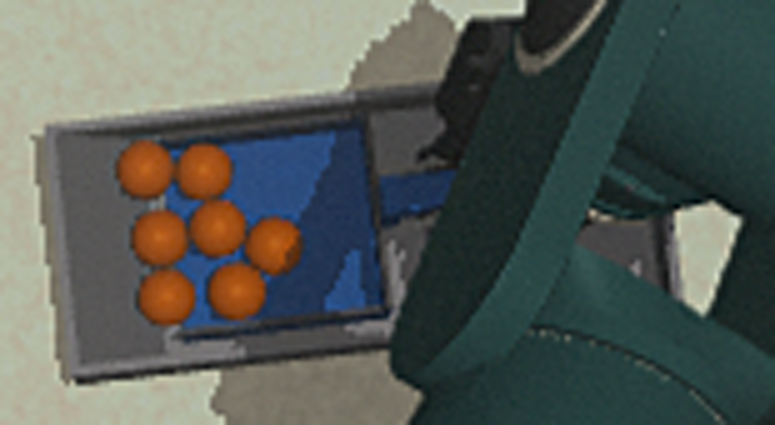

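Emit:
apply_moves:
  motion:
    - [[0.001,0,-0.003,0,0,0,-1],[0.002,0,-0.006,0,0,0,-1],[0.0024,0,-0.0075,0,0,0,-1],[0.0024,0,-0.0075,0,0,0,-1]]

```text
t: 23.7
eef_pos: [0.6045, -0.1505, 0.076]
orientation: [0.543, 0.614, -0.38, 0.429]
ft_force: [-0.6, -3.1, -1.6]
opening: 0.0169
```

```bash
python3 trayst.py d
```

```text
23.75 [ 0.2 -2.2 -1.6] [-0.82  0.01 -0.02] 0.017088923637536616
[ 0.595  -0.0726  0.0058] [-0.1207  0.9927  0.0018] [ 0.001 -0.002  1.   ]
fwd .1 [ 0.0344  0.003  -0.0939] up .01 [-0.0094 -0.     -0.0034]
lip tray x 0.10240478235399197 y -0.00024617481476254513 0.005873471265987612
```

View pics/z_d.png

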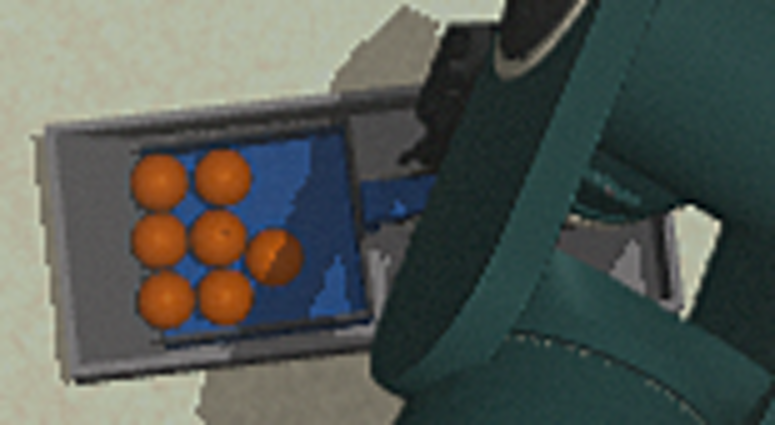

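```bash
cat > pitch.py <<'E'
from h import *
st=ctrl.state();o,sx,sy,sz=scoop_pts(st);ang=np.degrees(np.arctan2(sx[1],sx[0]));R0=Ro.from_quat(st['orientation'])
heel=o-.05*sx;h=np.array([sx[0],sx[1],0]);h/=np.linalg.norm(h)
for p,dz,db in((3,.001,0),(6,.002,0),(9,.004,.001),(12,.006,.002),(15,.01,.003)):
    pr=np.radians(p);n=heel+[0,0,dz]-db*h+.05*(h*np.cos(pr)+np.array([0,0,np.sin(pr)]))
    q,R=scoop_tcp(n,ang,p);print(p,R0.inv().apply(q-st['eef_pos']).round(4),(R0.inv()*R).as_rotvec(degrees=True).round(2))
E
python3 pitch.py
```

```text
3 [-0.0007 -0.0001  0.0035] [-0.03  2.9   0.06]
6 [-0.0012 -0.0001  0.0071] [-0.03  5.9   0.06]
9 [-0.0028 -0.0001  0.0112] [-0.03  8.9   0.06]
12 [-0.0042 -0.0001  0.0154] [-0.03 11.9   0.06]
15 [-0.0072 -0.0001  0.0188] [-0.03 14.9   0.06]
```

Emit:
apply_moves:
  motion:
    - [[-0.0007,0,0.0035,0,3,0,-1],[-0.0012,0,0.0071,0,6,0,-1],[-0.0028,0,0.0112,0,9,0,-1],[-0.0042,0,0.0154,0,12,0,-1],[-0.0072,0,0.0188,0,15,0,-1]]

```text
t: 24.25
eef_pos: [0.6069, -0.1705, 0.0758]
orientation: [0.589, 0.665, -0.305, 0.344]
ft_force: [0.0, -0.5, -3.2]
opening: 0.0166
```

```bash
python3 trayst.py e
```

```text
24.3 [-2.5 -1.  -4.3] [-0.86  0.01  0.12] 0.016621771816176273
[ 0.5954 -0.0779  0.0285] [-0.1148  0.957   0.2664] [ 0.034 -0.264  0.964]
fwd .1 [ 0.058   0.0029 -0.0814] up .01 [-0.0081 -0.     -0.0058]
lip tray x 0.09530463278407679 y -0.00029070142032488035 0.041834558963173646
```

View pics/z_e.png

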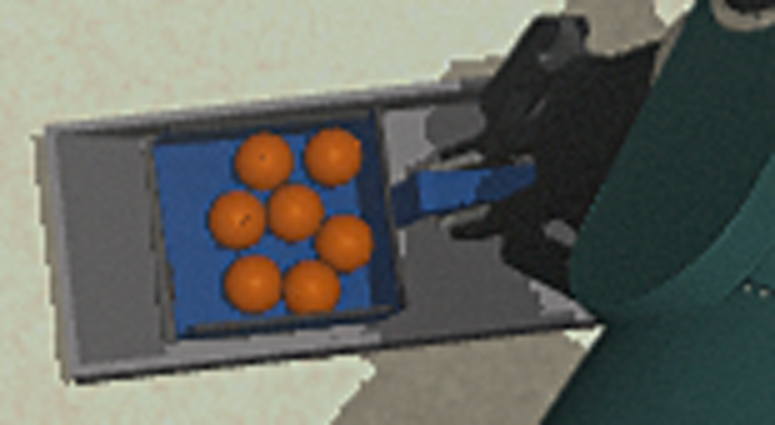

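All 7 balls are in the bowl, which is tilted back 15°. Lifting now.

Emit:
apply_moves:
  motion:
    - [[-0.008,0,-0.006,0,0,0,-1],[-0.024,0,-0.017,0,0,0,-1],[-0.049,0,-0.035,0,0,0,-1],[-0.081,0,-0.058,0,0,0,-1],[-0.113,0,-0.081,0,0,0,-1]]

```text
t: 24.8
eef_pos: [0.6068, -0.1684, 0.2188]
orientation: [0.588, 0.664, -0.306, 0.346]
ft_force: [0.5, -1.1, -3.3]
opening: 0.0167
```

Emit:
apply_moves:
  motion:
    - [[-0.024,0,-0.017,0,0,0,-1],[-0.04,0,-0.029,0,0,0,-1],[-0.044,0,-0.032,0,0,0,-1],[-0.044,0,-0.032,0,0,0,-1]]

```text
t: 25.2
eef_pos: [0.607, -0.1681, 0.27]
orientation: [0.588, 0.664, -0.306, 0.345]
ft_force: [-0.2, -0.8, -3.2]
opening: 0.0167
```

```bash
python3 - <<'E'
from h import *
t=cap('top','t20');s=cap('side','s20')
st=ctrl.state();o,sx,sy,sz=scoop_pts(st);print(st['t'],o.round(4),sx.round(3),st['ft_force'].round(1))
ang=93.
F=np.array([.5388,.196]);a=np.radians(ang);h=np.array([np.cos(a),np.sin(a),0]);R0=Ro.from_quat(st['orientation'])
# target: lip 35mm before centre, lip floor z
for back,zlip,p in((.10,.24,15),(.035,.215,10),(.035,.175,0)):
    pr=np.radians(p);lip=np.array([*F,zlip])-back*h
    n=lip-.05*(h*np.cos(pr)+np.array([0,0,np.sin(pr)]));q,R=scoop_tcp(n,ang,p);print(p,q.round(4),R0.inv().apply(q-st['eef_pos']).round(4),(R0.inv()*R).as_rotvec(degrees=True).round(2))
cv2.imwrite('pics/z20.png',cv2.resize(s['image'][100:340,200:480,::-1],None,fx=2.5,fy=2.5,interpolation=cv2.INTER_CUBIC))
E
```

```text
25.3 [ 0.5953 -0.0749  0.2206] [-0.116  0.958  0.262] [ 0.4 -0.2 -4.1]
15 [ 0.5515 -0.0458  0.2747] [ 0.0684 -0.0401 -0.1085] [ 3.11 -0.16  2.39]
10 [0.5479 0.0227 0.262 ] [ 0.1182 -0.0354 -0.1571] [ 3.22 -5.16  2.26]
0 [0.5473 0.0329 0.2453] [ 0.1377 -0.0346 -0.1559] [  3.41 -15.15   1.97]
```

View pics/z20.png

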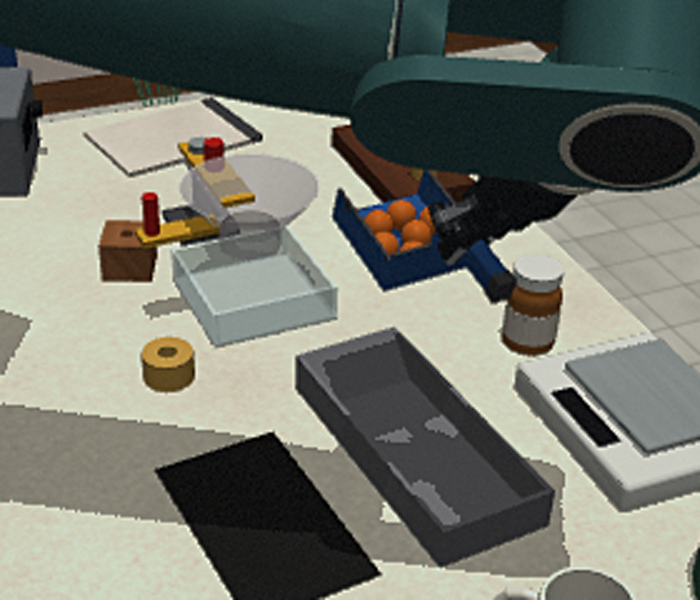

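View pics/t20.png

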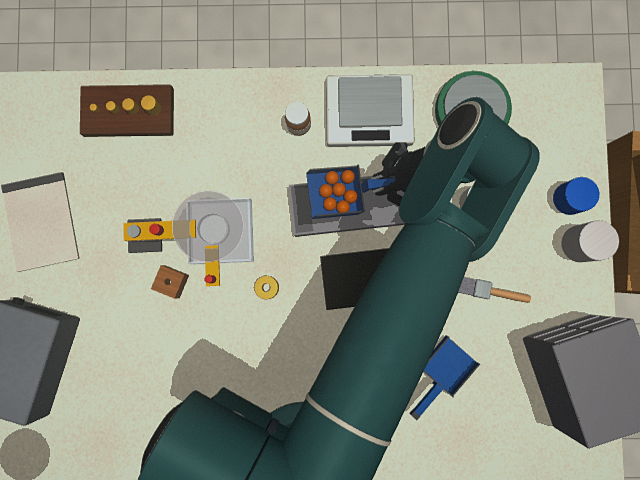

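Emit:
apply_moves:
  motion:
    - [[0.005,-0.003,-0.008,0.3,0,0.2,-1],[0.017,-0.01,-0.027,0.8,0,0.6,-1],[0.032,-0.019,-0.051,1.5,0,1.1,-1],[0.048,-0.028,-0.076,2.2,0,1.7,-1],[0.06,-0.035,-0.095,2.8,0,2.1,-1]]

```text
t: 25.8
eef_pos: [0.5575, -0.0593, 0.2742]
orientation: [0.609, 0.646, -0.316, 0.335]
ft_force: [-0.0, -0.2, -2.6]
opening: 0.0167
```

Emit:
apply_moves:
  motion:
    - [[0.006,-0.003,-0.009,0.2,0,0.2,-1],[0.0084,-0.005,-0.0135,0.3,0,0.3,-1],[0.0084,-0.005,-0.0135,0.3,0,0.3,-1]]

```text
t: 26.1
eef_pos: [0.5527, -0.0454, 0.2759]
orientation: [0.611, 0.644, -0.317, 0.335]
ft_force: [-0.2, -1.1, -2.6]
opening: 0.0167
```

```bash
cat > fun.py <<'E'
from h import *
import sys
n=sys.argv[1];t=cap('top','t_'+n);s=cap('side','s_'+n)
st=ctrl.state();o,sx,sy,sz=scoop_pts(st);print(round(st['t'],2),'o',o.round(4),'lip',(o+.05*sx).round(4),'heading',np.degrees(np.arctan2(sx[1],sx[0])).round(2),'pitch',np.degrees(np.arcsin(sx[2])).round(2),'F',st['ft_force'].round(1))
F=np.array([.5388,.196]);R0=Ro.from_quat(st['orientation'])
for a in sys.argv[2:]:
    back,zlip,p,ang=eval(a);b=np.radians(ang);h=np.array([np.cos(b),np.sin(b),0]);pr=np.radians(p);lip=np.array([*F,zlip])-back*h
    m=lip-.05*(h*np.cos(pr)+np.array([0,0,np.sin(pr)]));q,R=scoop_tcp(m,ang,p);print(a,q.round(4),R0.inv().apply(q-st['eef_pos']).round(4),(R0.inv()*R).as_rotvec(degrees=True).round(2))
cv2.imwrite(f'pics/zt_{n}.png',cv2.resize(t['image'][150:310,110:330,::-1],None,fx=3.5,fy=3.5,interpolation=cv2.INTER_CUBIC))
cv2.imwrite(f'pics/zs_{n}.png',cv2.resize(s['image'][90:250,230:450,::-1],None,fx=3.5,fy=3.5,interpolation=cv2.INTER_CUBIC))
E
python3 fun.py f "(.035,.215,10,94)" "(.035,.185,5,94)" "(.03,.175,0,94)"
```

```text
26.2 o [0.5482 0.0476 0.2283] lip [0.5457 0.0959 0.2413] heading 93.02 pitch 15.11 F [-0.3  0.5 -3.3]
(.035,.215,10,94) [0.5509 0.0229 0.262 ] [ 0.051   0.0015 -0.0485] [-0.8  -5.11 -0.62]
(.035,.185,5,94) [0.5506 0.0275 0.2439] [ 0.0685  0.0014 -0.0419] [ -0.83 -10.11  -0.58]
(.03,.175,0,94) [0.5498 0.0381 0.2453] [ 0.0734  0.0012 -0.0514] [ -0.86 -15.11  -0.55]
```

View pics/zt_f.png

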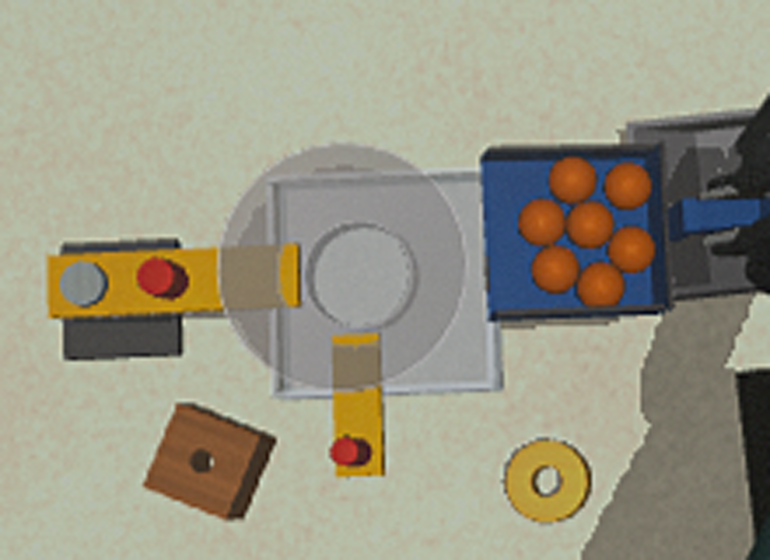

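View pics/zs_f.png

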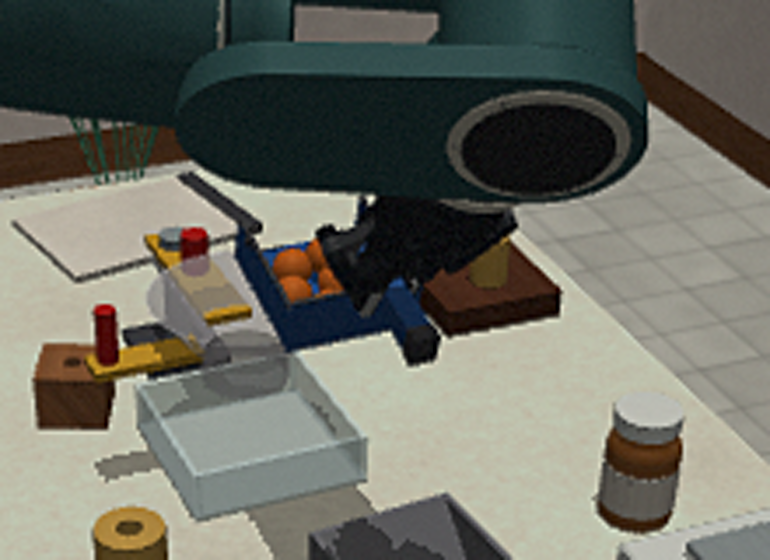

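Emit:
apply_moves:
  motion:
    - [[0.006,0,-0.006,-0.1,-1,-0.1,-1],[0.018,0.0005,-0.017,-0.3,-2,-0.2,-1],[0.032,0.001,-0.03,-0.5,-3,-0.4,-1],[0.044,0.0015,-0.042,-0.7,-4,-0.5,-1],[0.051,0.0015,-0.0485,-0.8,-5,-0.6,-1]]

```text
t: 26.7
eef_pos: [0.5507, 0.0244, 0.2619]
orientation: [0.591, 0.634, -0.341, 0.366]
ft_force: [0.3, -0.1, -2.9]
opening: 0.0171
```

```bash
python3 fun.py g "(.035,.175,7,94)" "(.03,.160,1,94)" "(.03,.160,-4,94)" "(.03,.160,-10,94)"
```

```text
26.8 o [0.5443 0.1135 0.2067] lip [0.5408 0.1626 0.2154] heading 94.1 pitch 10.06 F [-0.4 -0.3 -2.8]
(.035,.175,7,94) [0.5507 0.0255 0.2291] [0.0292 0.0002 0.0156] [ 0.1  -3.06  0.01]
(.03,.160,1,94) [0.5499 0.0369 0.2281] [0.0358 0.0002 0.0063] [ 0.1  -9.06  0.01]
(.03,.160,-4,94) [0.5495 0.0433 0.2391] [ 0.0295  0.0002 -0.0048] [  0.1  -14.06   0.  ]
(.03,.160,-10,94) [0.5489 0.0522 0.2515] [ 0.0232  0.0002 -0.0188] [  0.1  -20.06  -0.  ]
```

View pics/zt_g.png

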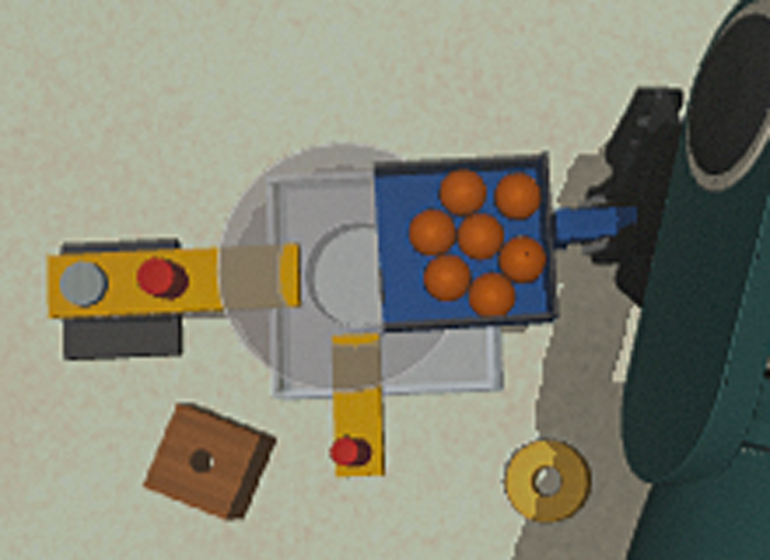

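View pics/zs_g.png

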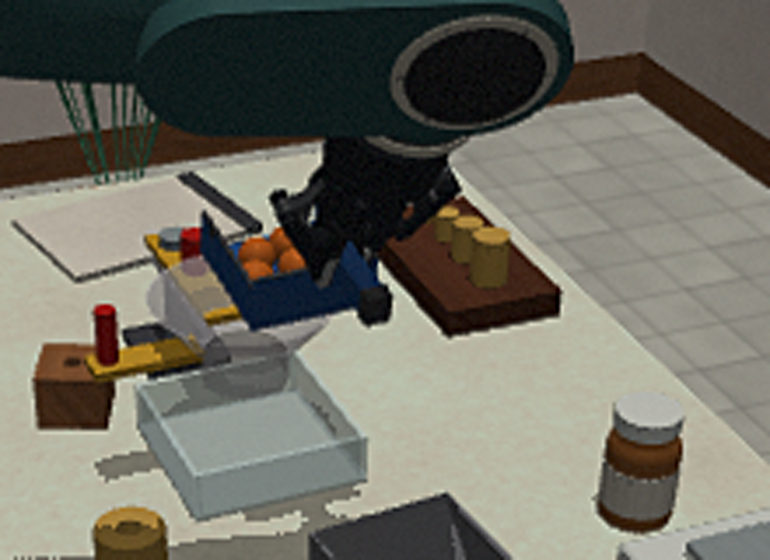

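```bash
python3 - <<'E'
from h import *
t=cap('top');print(onz(t,(217.9,220.2),.2154))
for p in((375,165),(383,328)): print(onz(t,(110+(p[0]+.5)/3.5-.5,150+(p[1]+.5)/3.5-.5),.2154))
print('mouth',[onz(t,(110+(p[0]+.5)/3.5-.5,150+(p[1]+.5)/3.5-.5),.15).round(4) for p in((220,266),(466,266),(343,145),(343,391))])
E
```

```text
[0.54382682 0.16142316 0.2154    ]
[0.5927879  0.16367849 0.2154    ]
[0.49569827 0.15906292 0.2154    ]
mouth [array([0.5408, 0.2722, 0.15  ]), array([0.5383, 0.1191, 0.15  ]), array([0.6155, 0.1956, 0.15  ]), array([0.4618, 0.1956, 0.15  ])]
```

Emit:
apply_moves:
  motion:
    - [[0.008,-0.001,0.004,0,-0.7,0,-1],[0.016,-0.002,0.0085,0,-1.5,0,-1],[0.025,-0.003,0.013,0,-2.3,0,-1],[0.0292,-0.004,0.0156,0,-3,0,-1],[0.0292,-0.004,0.0156,0,-3,0,-1]]

```text
t: 27.35
eef_pos: [0.5463, 0.0243, 0.2283]
orientation: [0.582, 0.624, -0.356, 0.382]
ft_force: [-0.3, -0.0, -2.5]
opening: 0.0166
```

```bash
python3 - <<'E'
from h import *
st=ctrl.state();o,sx,sy,sz=scoop_pts(st);ang=np.degrees(np.arctan2(sx[1],sx[0]));print(round(st['t'],2),'lip',(o+.05*sx).round(4),ang,np.degrees(np.arcsin(sx[2])),st['ft_force'].round(1))
R0=Ro.from_quat(st['orientation']);lip0=o+.05*sx;h=np.array([sx[0],sx[1],0]);h/=np.linalg.norm(h)
for p,dz,f in((4,-.006,0),(2,-.01,.002),(0,-.014,.004),(-2,-.014,.004),(-4,-.014,.004),(-6,-.014,.004),(-8,-.014,.004),(-10,-.014,.004)):
    pr=np.radians(p);m=lip0+[0,0,dz]+f*h-.05*(h*np.cos(pr)+np.array([0,0,np.sin(pr)]));q,R=scoop_tcp(m,ang,p);print(p,R0.inv().apply(q-st['eef_pos']).round(4),(R0.inv()*R).as_rotvec(degrees=True).round(2))
E
```

```text
27.35 lip [0.5368 0.16   0.1743] 94.00606844112608 7.0890767879374845 [-0.3 -0.  -2.5]
4 [ 0.0003 -0.     -0.0033] [-0.01 -3.09  0.02]
2 [ 0.0017 -0.     -0.0074] [-0.01 -5.09  0.02]
0 [ 0.0032 -0.     -0.0115] [-0.01 -7.09  0.02]
-2 [ 0.0004 -0.     -0.0158] [-0.01 -9.09  0.02]
-4 [-0.0022 -0.     -0.0201] [-1.000e-02 -1.109e+01  2.000e-02]
-6 [-0.0047 -0.     -0.0246] [-1.000e-02 -1.309e+01  2.000e-02]
-8 [-0.007  -0.     -0.0291] [-1.000e-02 -1.509e+01  2.000e-02]
-10 [-0.0092 -0.     -0.0338] [-1.000e-02 -1.709e+01  3.000e-02]
```

Emit:
apply_moves:
  motion:
    - [[0.0003,0,-0.0033,0,-3.1,0,-1],[0.0017,0,-0.0074,0,-5.1,0,-1],[0.0032,0,-0.0115,0,-7.1,0,-1],[0.0004,0,-0.0158,0,-9.1,0,-1],[-0.0022,0,-0.0201,0,-11.1,0,-1]]

```text
t: 27.85
eef_pos: [0.5455, 0.0412, 0.2408]
orientation: [0.545, 0.584, -0.41, 0.441]
ft_force: [0.5, -1.2, -2.7]
opening: 0.0166
```

```bash
python3 fun.py h
```

```text
27.95 o [0.5407 0.1147 0.1659] lip [0.5371 0.1645 0.1624] heading 94.05 pitch -4.02 F [ 0.6  0.7 -3.6]
```

View pics/zt_h.png

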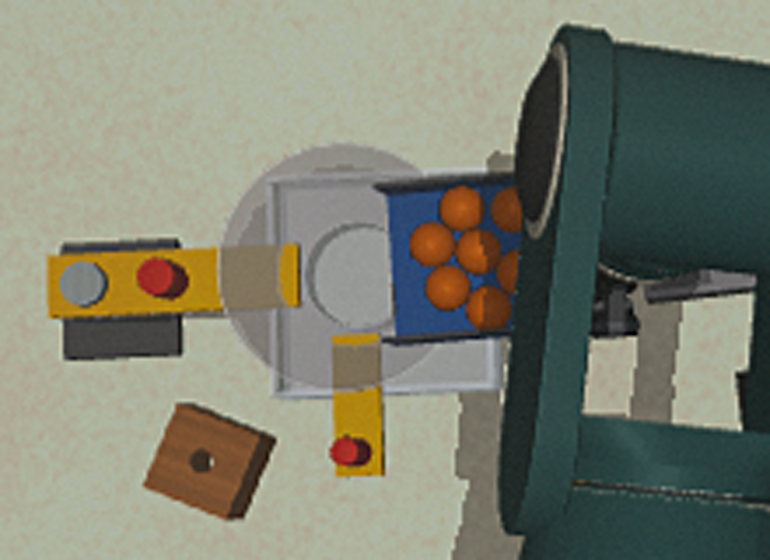

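Emit:
apply_moves:
  motion:
    - [[0,0,0,0,0,0,-1],[0,0,0,0,0,0,-1],[0,0,0,0,0,0,-1]]

```text
t: 28.25
eef_pos: [0.5454, 0.0408, 0.2399]
orientation: [0.545, 0.584, -0.41, 0.44]
ft_force: [-0.1, -0.3, -3.6]
opening: 0.0168
```

```bash
python3 fun.py i && python3 - <<'E'
from h import *
st=ctrl.state();o,sx,sy,sz=scoop_pts(st);ang=np.degrees(np.arctan2(sx[1],sx[0]))
R0=Ro.from_quat(st['orientation']);lip0=o+.05*sx;h=np.array([sx[0],sx[1],0]);h/=np.linalg.norm(h)
for p in(-6,-8,-10,-12,-15,-20,-25,-30,-35):
    pr=np.radians(p);m=lip0-.05*(h*np.cos(pr)+np.array([0,0,np.sin(pr)]));q,R=scoop_tcp(m,ang,p);print(p,R0.inv().apply(q-st['eef_pos']).round(4),(R0.inv()*R).as_rotvec(degrees=True).round(2))
E
```

```text
28.35 o [0.5404 0.1139 0.1645] lip [0.5369 0.1636 0.161 ] heading 93.98 pitch -3.97 F [ 0.  -0.1 -2.5]
-6 [-0.0034  0.     -0.004 ] [ 0.   -2.03 -0.01]
-8 [-0.0065  0.     -0.008 ] [ 0.   -4.03 -0.01]
-10 [-0.0095  0.     -0.0121] [ 0.   -6.03 -0.01]
-12 [-0.0124  0.     -0.0163] [ 0.   -8.03 -0.01]
-15 [-0.0164  0.     -0.0228] [ 0.000e+00 -1.103e+01 -1.000e-02]
-20 [-0.0224  0.     -0.0341] [ 0.000e+00 -1.603e+01 -1.000e-02]
-25 [-0.0273  0.     -0.0459] [ 0.000e+00 -2.103e+01 -1.000e-02]
-30 [-0.0312  0.     -0.058 ] [ 0.000e+00 -2.603e+01 -2.000e-02]
-35 [-0.034   0.     -0.0705] [ 0.000e+00 -3.103e+01 -2.000e-02]
```

View pics/zt_i.png

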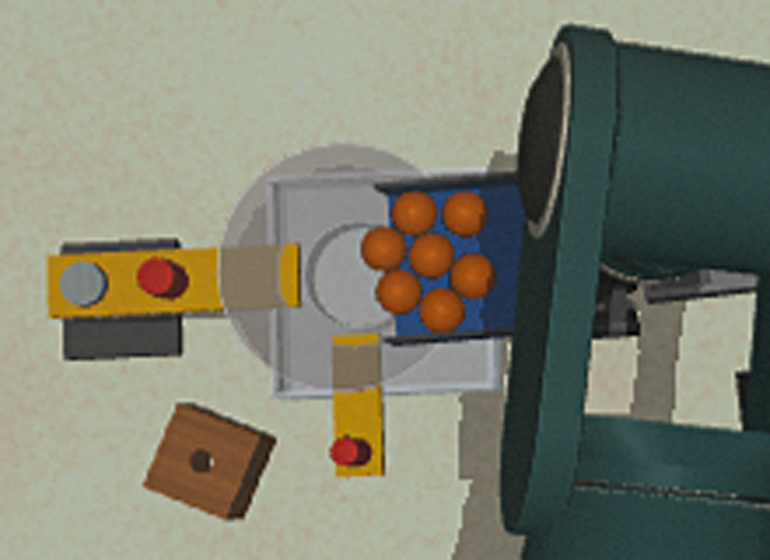

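Emit:
apply_moves:
  motion:
    - [[0,0,0,0,0,0,-1],[0,0,0,0,0,0,-1],[0,0,0,0,0,0,-1]]

```text
t: 28.65
eef_pos: [0.5455, 0.0411, 0.2404]
orientation: [0.545, 0.584, -0.41, 0.44]
ft_force: [0.3, 0.6, -1.3]
opening: 0.0166
```

```bash
python3 fun.py j
```

```text
28.75 o [0.5405 0.1142 0.1649] lip [0.537  0.1639 0.1614] heading 94.0 pitch -3.98 F [ 0.4  0.  -0.7]
```

View pics/zt_j.png

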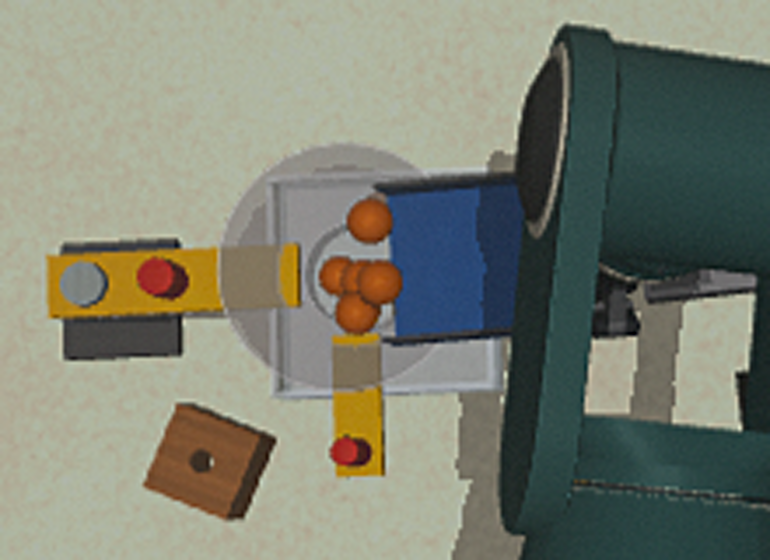

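Emit:
apply_moves:
  motion:
    - [[0,0,0,0,0,0,-1],[0,0,0,0,0,0,-1],[0,0,0,0,0,0,-1],[0,0,0,0,0,0,-1]]

```text
t: 29.15
eef_pos: [0.5455, 0.0411, 0.2403]
orientation: [0.545, 0.584, -0.41, 0.44]
ft_force: [0.8, 0.4, -1.9]
opening: 0.0166
```

```bash
python3 fun.py k "(.13,.25,0,94)"
```

```text
29.25 o [0.5404 0.1141 0.1647] lip [0.5369 0.1639 0.1612] heading 94.0 pitch -3.99 F [ 0.3 -0.6 -2.4]
(.13,.25,0,94) [ 0.5568 -0.0617  0.3203] [-0.1054  0.0042  0.0772] [ 0.02  3.99 -0.03]
```

View pics/zt_k.png

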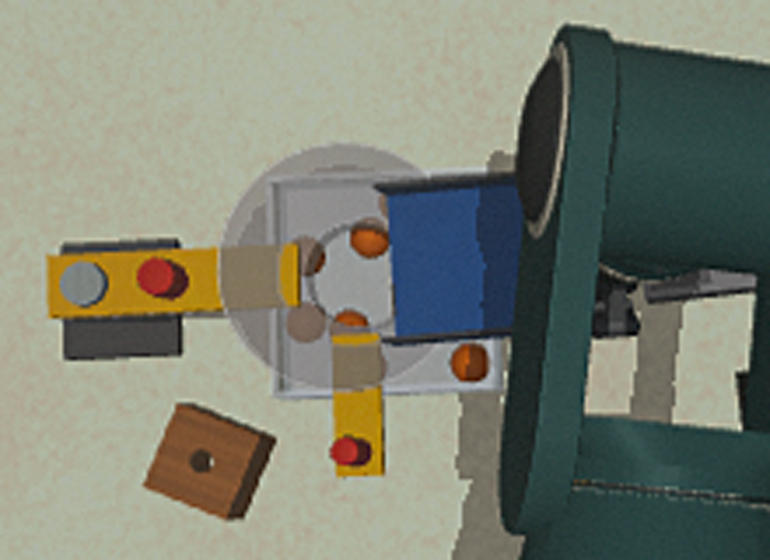

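View pics/zs_k.png

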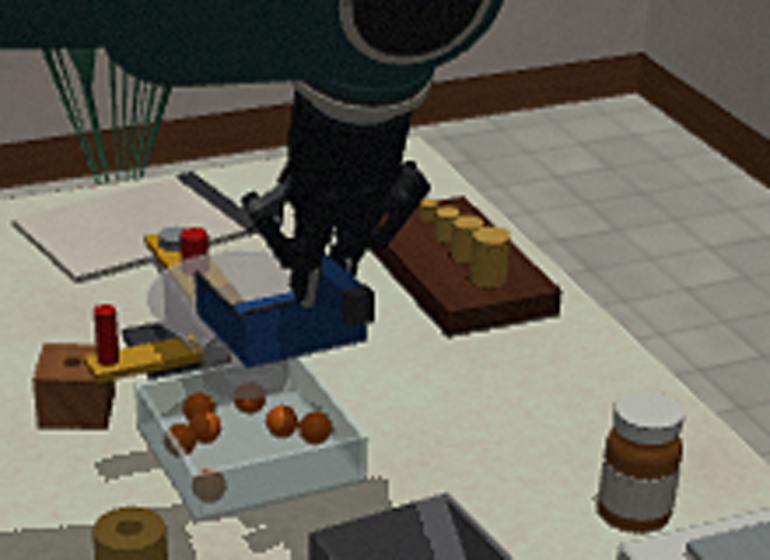

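All 7 balls are visible in the dish in the side view: (200,403), (250,397), (205,427), (180,440), (282,420), (316,428) and (208,487). The scoop is empty, so I'll return it to the mat.

Emit:
apply_moves:
  motion:
    - [[-0.015,0,0,0,1,0,-1],[-0.04,0.001,0.01,0,2,0,-1],[-0.07,0.002,0.03,0,3,0,-1],[-0.09,0.003,0.055,0,4,0,-1],[-0.105,0.004,0.077,0,4,0,-1]]

```text
t: 29.75
eef_pos: [0.5567, -0.0632, 0.3223]
orientation: [0.559, 0.599, -0.39, 0.42]
ft_force: [0.5, 0.7, -2.0]
opening: 0.0169
```

```bash
cat > mat.py <<'E'
from h import *
import sys
for z in map(float,sys.argv[1:]):
    p,R=scoop_tcp([.424,-.150,z],97);print(z);delta(p,R)
o,sx,sy,sz=scoop_pts();print('o',o.round(4),'head',np.degrees(np.arctan2(sx[1],sx[0])).round(2),'sx',sx.round(4),'sz',sz.round(4))
E
python3 mat.py .12
```

```text
0.12
t 29.75 pos [ 0.5567 -0.0632  0.3223] F [ 0.5  0.7 -2. ] open 0.0169
d [ 0.0704 -0.1347  0.1913] r [-2.78 -0.04 -1.18]
o [0.5515 0.015  0.2521] head 93.98 sx [-6.950e-02  9.976e-01  8.000e-04] sz [-0.0027 -0.001   1.    ]
```

Emit:
apply_moves:
  motion:
    - [[0.013,-0.026,0.037,-0.6,0,-0.2,-1],[0.026,-0.052,0.074,-1.2,0,-0.5,-1],[0.042,-0.082,0.117,-1.9,0,-0.8,-1],[0.058,-0.112,0.16,-2.6,0,-1.1,-1],[0.07,-0.134,0.19,-2.8,0,-1.2,-1]]

```text
t: 30.25
eef_pos: [0.4327, -0.2264, 0.1893]
orientation: [0.542, 0.614, -0.38, 0.43]
ft_force: [1.5, -0.3, -1.2]
opening: 0.0164
```

Emit:
apply_moves:
  motion:
    - [[0,0,0,0,0,0,-1],[0,0,0,0,0,0,-1]]

```text
t: 30.45
eef_pos: [0.4336, -0.2257, 0.1898]
orientation: [0.543, 0.614, -0.381, 0.429]
ft_force: [1.0, -0.1, -0.1]
opening: 0.0167
```

```bash
python3 mat.py .12 .02 .004 && python3 - <<'E'
from h import *
t=cap('top');cv2.imwrite('pics/z30.png',cv2.resize(t['image'][225:325,300:450,::-1],None,fx=5,fy=5,interpolation=cv2.INTER_CUBIC))
E
```

```text
0.12
t 30.45 pos [ 0.4336 -0.2257  0.1898] F [ 1.  -0.1 -0.1] open 0.0167
d [-0.0011 -0.0003  0.0017] r [-0.11 -0.05  0.06]
0.02
t 30.45 pos [ 0.4336 -0.2257  0.1898] F [ 1.  -0.1 -0.1] open 0.0167
d [ 0.0928 -0.0002  0.036 ] r [-0.11 -0.05  0.06]
0.004
t 30.45 pos [ 0.4336 -0.2257  0.1898] F [ 1.  -0.1 -0.1] open 0.0167
d [ 1.079e-01 -1.000e-04  4.150e-02] r [-0.11 -0.05  0.06]
o [ 0.4241 -0.1479  0.1196] head 96.92 sx [-1.205e-01  9.927e-01  9.000e-04] sz [ 1.7e-03 -7.0e-04  1.0e+00]
```

View pics/z30.png

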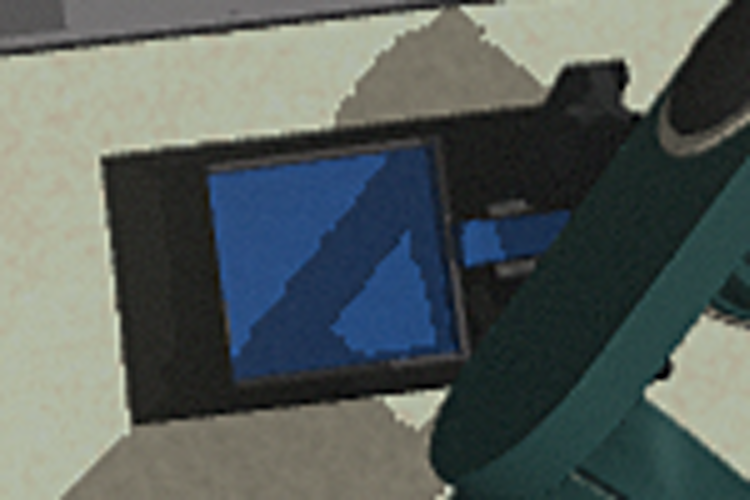

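```bash
sed -i 's/\[.424,-.150,z\]/[.4205,-.120,z]/' mat.py && python3 mat.py .02 .005
```

```text
0.02
t 30.5 pos [ 0.4342 -0.2252  0.1904] F [ 1.  -0.5 -1.4] open 0.0166
d [ 0.1036 -0.0007  0.0081] r [-0.02 -0.    0.04]
0.005
t 30.5 pos [ 0.4342 -0.2252  0.1904] F [ 1.  -0.5 -1.4] open 0.0166
d [ 0.1177 -0.0007  0.0133] r [-0.02 -0.    0.04]
o [ 0.4246 -0.1475  0.1201] head 96.99 sx [-1.218e-01  9.926e-01  1.000e-04] sz [9.e-04 0.e+00 1.e+00]
```

Emit:
apply_moves:
  motion:
    - [[0.02,0,-0.008,0,0,0,-1],[0.045,0,-0.007,0,0,0,-1],[0.075,0,-0.002,0,0,0,-1],[0.095,0,0.005,0,0,0,-1],[0.104,0,0.008,0,0,0,-1]]

```text
t: 31.0
eef_pos: [0.4306, -0.1961, 0.0882]
orientation: [0.542, 0.615, -0.38, 0.429]
ft_force: [-0.1, 0.0, -1.0]
opening: 0.0167
```

Emit:
apply_moves:
  motion:
    - [[0.005,0,0.002,0,0,0,-1],[0.01,0,0.0035,0,0,0,-1],[0.012,0,0.0043,0,0,0,-1],[0.012,0,0.0043,0,0,0,-1]]

```text
t: 31.4
eef_pos: [0.4303, -0.1971, 0.0763]
orientation: [0.542, 0.614, -0.381, 0.429]
ft_force: [0.2, -0.3, -1.8]
opening: 0.0169
```

```bash
python3 mat.py .003
```

```text
0.003
t 31.4 pos [ 0.4303 -0.1971  0.0763] F [ 0.2 -0.3 -1.8] open 0.0169
d [ 0.0026 -0.0003  0.0015] r [0.   0.   0.11]
o [ 0.4206 -0.1195  0.006 ] head 97.04 sx [-1.226e-01  9.925e-01 -1.000e-04] sz [1.8e-03 3.0e-04 1.0e+00]
```

Emit:
apply_moves:
  motion:
    - [[0.001,0,0.0004,0,0,0,-1],[0.002,0,0.0008,0,0,0,-1],[0.0026,0,0.001,0,0,0,-1],[0.0026,0,0.001,0,0,0,-1]]

```text
t: 31.8
eef_pos: [0.4301, -0.1971, 0.0732]
orientation: [0.542, 0.614, -0.381, 0.429]
ft_force: [0.4, -0.1, -1.5]
opening: 0.0167
```

```bash
python3 mat.py .003; python3 -c "
from h import *
s=cap('side');cv2.imwrite('pics/z31.png',cv2.resize(s['image'][220:340,230:380,::-1],None,fx=5,fy=5,interpolation=cv2.INTER_CUBIC))"
```

```text
0.003
t 31.8 pos [ 0.4301 -0.1971  0.0732] F [ 0.4 -0.1 -1.5] open 0.0167
d [-0.0003 -0.0001  0.0005] r [-0.   -0.01  0.13]
o [ 0.4203 -0.1194  0.0029] head 97.04 sx [-1.226e-01  9.925e-01  2.000e-04] sz [2.2e-03 1.0e-04 1.0e+00]
```

View pics/z31.png

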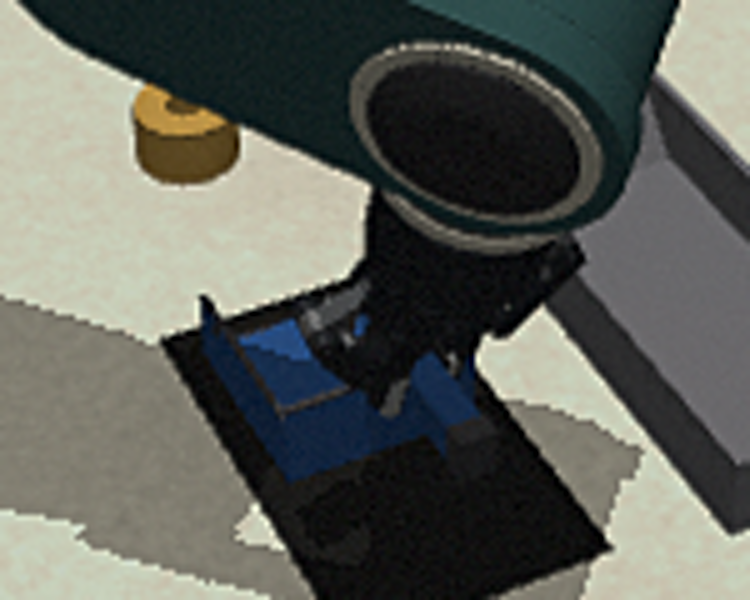

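Emit:
apply_moves:
  motion:
    - [[0.0008,0,0.0003,0,0,0,-1],[0.0012,0,0.0005,0,0,0,-1]]

```text
t: 32.05
eef_pos: [0.4302, -0.1974, 0.0728]
orientation: [0.542, 0.614, -0.381, 0.429]
ft_force: [-6.2, -3.3, 13.6]
opening: 0.017
```

Emit:
apply_moves:
  motion:
    - [[0,0,0,0,0,0,-0.5],[0,0,0,0,0,0,-0.3],[0,0,0,0,0,0,0],[0,0,0,0,0,0,0.3],[0,0,0,0,0,0,0.3]]

```text
t: 32.55
eef_pos: [0.4301, -0.1971, 0.0718]
orientation: [0.542, 0.614, -0.381, 0.429]
ft_force: [-0.8, 0.6, 0.5]
opening: 0.0555
```

```bash
python3 - <<'E'
from h import *
st=ctrl.state();print(st['ft_force'],st['opening'],Ro.from_quat(st['orientation']).inv().apply([0,0,.1]))
s=cap('side');cv2.imwrite('pics/z32.png',cv2.resize(s['image'][220:340,230:380,::-1],None,fx=5,fy=5,interpolation=cv2.INTER_CUBIC))
E
```

```text
[-0.75694257  0.5914039   0.54510382] 0.05546581933213251 [-0.09395737 -0.00023686 -0.03423384]
```

View pics/z32.png

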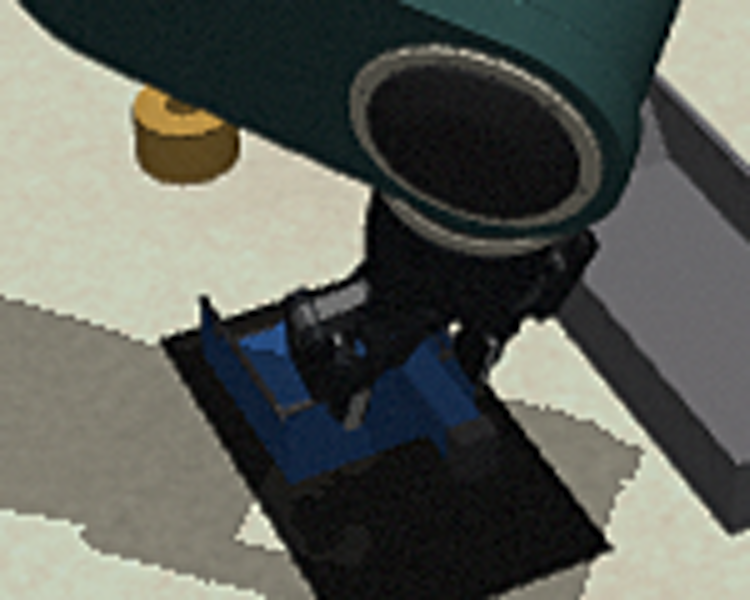

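Scoop released on the mat. I'll rise straight up 0.2 m and swing clear for a final look.

Emit:
apply_moves:
  motion:
    - [[-0.028,0,-0.01,0,0,0,0.3],[-0.066,0,-0.024,0,0,0,0.3],[-0.11,0,-0.04,0,0,0,0.3],[-0.15,0,-0.055,0,0,0,0.3],[-0.188,0,-0.0685,0,0,0,0.3]]

```text
t: 33.1
eef_pos: [0.4303, -0.1969, 0.274]
orientation: [0.542, 0.614, -0.381, 0.429]
ft_force: [0.1, -0.6, -0.3]
opening: 0.0552
```

```bash
python3 - <<'E'
from h import *
st=ctrl.state()
delta([.36,-.36,.32])
t=cap('top','t40');s=cap('side','s40')
E
```

```text
t 33.1 pos [ 0.4303 -0.1969  0.274 ] F [ 0.1 -0.6 -0.3] open 0.0552
d [-0.0954 -0.0899  0.1284] r [0. 0. 0.]
```

View pics/t40.png

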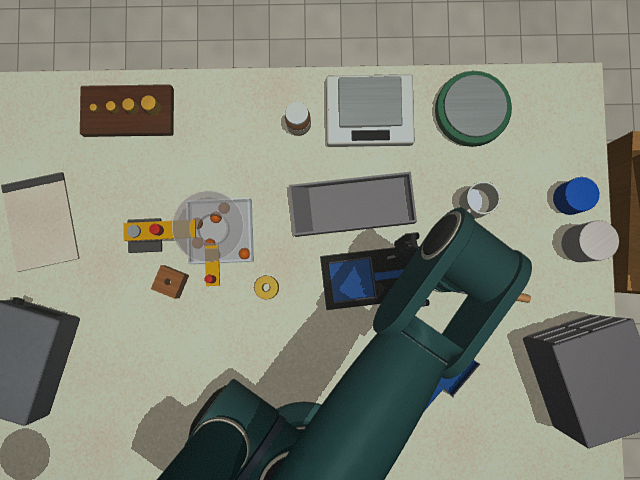

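View pics/s40.png

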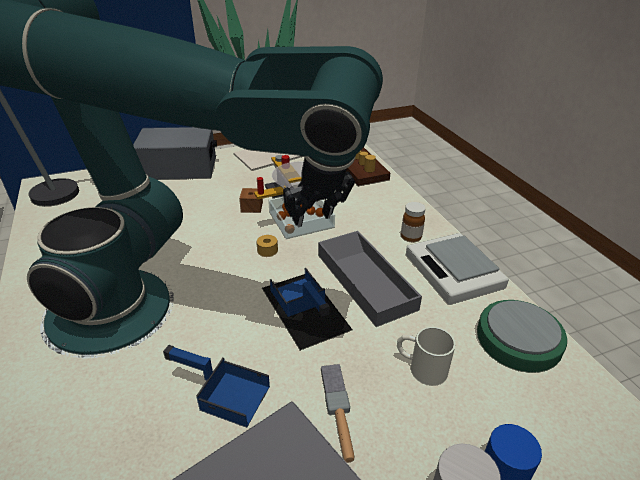

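Emit:
apply_moves:
  motion:
    - [[-0.03,-0.02,0.03,0,0,0,0.3],[-0.06,-0.05,0.07,0,0,0,0.3],[-0.09,-0.08,0.11,0,0,0,0.3],[-0.095,-0.09,0.128,0,0,0,0.3],[-0.095,-0.09,0.128,0,0,0,0.3]]

```text
t: 33.7
eef_pos: [0.3585, -0.3628, 0.3168]
orientation: [0.543, 0.614, -0.381, 0.428]
ft_force: [0.6, 0.5, -0.8]
opening: 0.0557
```

```bash
python3 - <<'E'
from h import *
t=cap('top','t41');s=cap('side','s41')
r,_=blobs(t,(0,150,70),(5,255,255),15,(140,200,230,300))
for ce,s_ in r: print(ce,s_,'z.162',onz(t,ce,.162).round(4))
print(ctrl.state()['t'])
a=cv2.resize(t['image'][180:310,110:430,::-1],None,fx=2.5,fy=2.5,interpolation=cv2.INTER_CUBIC);b=cv2.resize(s['image'][140:350,230:350,::-1],None,fx=2.8,fy=2.8,interpolation=cv2.INTER_CUBIC)
cv2.imwrite('pics/z41a.png',a);cv2.imwrite('pics/z41b.png',b)
E
```

```text
[154.3253012  228.61445783] [149 224  11  11  83] z.162 [0.5337 0.3083 0.162 ]
[208.42553191 278.38297872] [205 275   8   8  47] z.162 [0.4247 0.1916 0.162 ]
33.8
```

View pics/z41a.png

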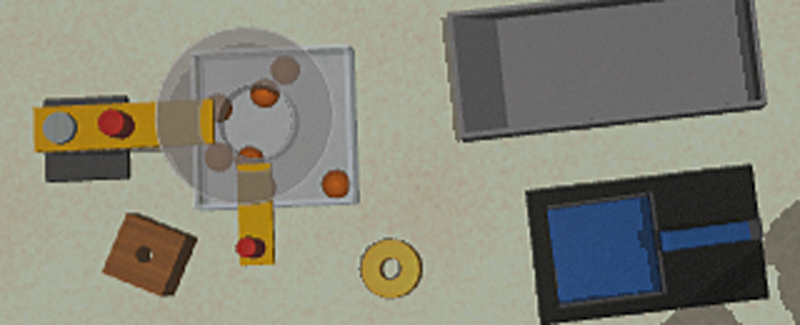

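View pics/z41b.png

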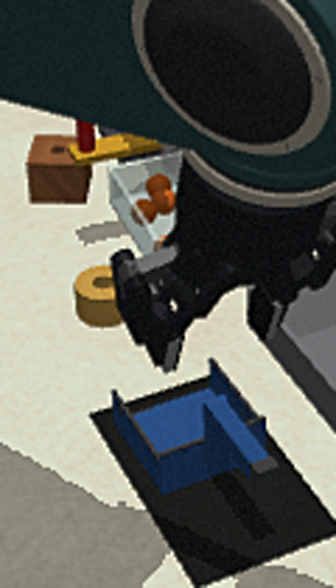

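Everything is in place: the peg is at its home reading, the pin is seated, the tray is empty, and the scoop is upright on the mat. Handing in.

```bash
python3 -c "
from rig import ctrl
print(ctrl.finish_job())"
```

```text
the job is handed in; nothing more can be done
None
```

The job is done and handed in at about 34 s of the 210 s allowed; no verdict was reported. No scoop was knocked aside that I saw.

- **Funnel and pin:** I swung the funnel home by its red peg until it hit the stop. The pin then went down until its knob seated on the arm plate, at the expected height with about 22 N of contact.
- **One correction:** releasing the pin knob left the arm about 0.01 rad off home. I pushed it back to the stop by the peg with the pin in place. The last picture has the peg at (0.4247, 0.1916), within 0.5 mm of its reading when first brought home.
- **Balls:** there were 7. One pass with the blue scoop collected them all, and they were poured slowly through the funnel. The side view taken right after the pour shows 7 in the dish. In the last top view the tray is empty and 6 or 7 are visible, since the arm plate and funnel hide some.
- **Scoop and bystanders:** the scoop stands upright, fully on the black mat. The dish, weight, mug and jar look unmoved, by eye only.

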